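Fill the cure tray and start the clockwork cure timer

TASK

The freshly bonded mount parts standing in front of you (three to five of: two steel pedestal bases, a brass right-angle bracket, a black lens tube, a square aluminium mount block) are due for curing: stand every one of them upright side by side in the long narrow tray, each flat on its floor. Wind the brass key of the cure timer clockwise, in as many part turns as it takes, until it comes up against its stop, and once the tray is filled and the key is fully wound, start the timer by pushing its lever all the way over, away from the robot. Leave the lens cap, the jar and the screwdriver alone.

Things in the scene. Friction and masses are not known exactly. Their poses are not given: they have to be found in the camera images.
- pedestal_a: steel pedestal base standing upright: round foot 40 mm across and 10 mm high, below a 25 mm thick round post, 48 mm high overall, about 200 g; origin at the centre of its underside, z up its axis. May be absent
- pedestal_b: the second, identical steel pedestal base standing upright: round foot 40 mm across and 10 mm high, below a 25 mm thick round post, 48 mm high overall, about 200 g; origin at the centre of its underside, z up its axis. May be absent
- bracket: brass right-angle bracket standing on its foot: foot 44 mm (x) by 36 mm (y), 9 mm thick; upright leg 10 mm thick in x, 36 mm wide in y, 48 mm high, at the foot's -x end (leg centre at x = -17 mm); about 140 g; origin at the centre of the foot's underside, z up. May be absent
- tube: black lens tube, closed at the top by a glass, standing on end: cylinder 34 mm across, 46 mm high, about 100 g; origin at the centre of its underside, z up. May be absent
- block: aluminium lens mount block with a dark round bore shown in two sides: 36 by 36 mm, 48 mm high, about 150 g; origin at the centre of its underside, z up. May be absent
- tray: long narrow open cure tray, white plastic, fixed to the bench: inside 46 mm (x) by 212 mm (y), walls and floor 4 mm thick, rim 18 mm above the bench; origin at the centre of its underside (inner floor at z = 4 mm), y along its length. All five parts fit in one row with about 18 mm to spare
- timer: grey cure timer housing 100 mm (x) by 190 mm (y), top 50 mm above the bench, fixed; origin at the centre of its underside. Key on its top 55 mm to -y of the centre, start lever on its top 65 mm to +y; its -x side faces the robot, more or less
- key_grip (a point): centre of the key's brass wing, 83 mm above the bench, on the key's upright axis. The wing is a plate 44 mm long (the point's x), 10 mm thick (y) and 30 mm high, from 68 to 98 mm above the bench, on a 12 mm stem; it turns with the key
- key (a joint): how far the key is wound (rad): grows clockwise seen from above, stop at 9.0 (almost a turn and a half); sprung, but a brake holds it where it is left. It takes up to about 0.13 N m
- lever_tip (a point): tip of the black start lever (about 50 mm long) on the timer's top
- lever (a joint): angle of the start lever (rad): 0 leaning to the timer's -x (towards the robot), 1.0 all the way over to its +x; stays where it is left
- lens_cap: red lens cap, 38 mm across, 10 mm high; leave alone
- jar: closed jar, 48 mm across, 70 mm high; leave alone
- screwdriver: screwdriver lying on the bench; leave alone
Things that resemble listed ones, but are neither listed nor needed, are in the scene too. What is shaped like the pedestal_b but green or red is not meant.

How it is judged:
By the outcome, as a careful person would: the job done as asked, in the order asked, and still so for the second after the job is handed in, with the robot touching nothing.
Of pedestal_a, pedestal_b, bracket, tube, block only 3 to 5 are there at a start; the rules pass over those that are not, and their reading is None.
At some moment in a run one of pedestal_a, pedestal_b, bracket, tube, block may be knocked a few centimetres aside while the robot is not near it.
Once in a run the grip may slacken for a moment while it holds something.
It also fails if it takes over 210 s, if anything falls off the work surface, if the arm or the gripper's body presses on something with over 40 N, if the wrist force passes 120 N, or if a joint passes its speed limit or range.

ROBOT

A 7-joint arm with a two-finger parallel gripper is mounted at the origin on the work surface. World frame = base frame: x ahead of the robot, y to its left, z up, the work surface at z = 0. Lengths are in m, angles in rad, forces in N, time in s.
With the tool pointing down it reaches from about 0.425 to 1.025 m from the base axis. Payload 9.4 kg.
Tool frame: the origin (TCP) lies midway between the tips of the shut fingers; the grasp point (between the pads) lies 19 mm behind it (manip.tcp_to_grasp is the distance from the TCP to the grasp point, in m); z points along the fingers, y is the line along which they close (so a half turn about z gives the same grasp; the last joint's range is limited). The gripper opens to 93 mm and grips with 3 to 60 N. Pads are 15 mm wide; open, the fingers measure 128 mm over their backs; the gripper's body (75 mm by 188 mm) begins 65 mm behind the grasp point.
Start: joints at [1.173, 0.599, -0.003, 1.599, 0.002, 0.943, -0.08], TCP at [0.229, -0.688, 0.219] pointing down, gripper open.
Joint ranges: [-2.57, 2.57], [-0.35, 1.97], [-1.29, 1.29], [0.11, 2.56], [-1.05, 4.19], [0.11, 1.86], [-2.63, 2.63]. Speed limits (rad/s): [2.22, 2.22, 3.01, 3.01, 3.14, 3.14, 3.14].

INTERFACE

Orientations are given as a unit quaternion [x, y, z, w].
In Python, from rig import manip gives the robot as it stands. The module is installed in compiled form; this text tells all that it offers.
- The arm moves only by the tool drive_tool, never from a script. Its arguments are lists of equal length, an entry for each row: "claw": the opening, from -1 (shut) to 1 (fully open); "delta_pos": the shift along the tool's x, y, z in units of 0.15 m (1.0 is 0.15 m), a list of three; "rotation": the turn, a rotation vector about the tool's x, y, z in units of 1.5 rad (1.0 is 1.5 rad), a list of three. In form: {"claw": [claw, ...], "delta_pos": [[tx, ty, tz], ...], "rotation": [[ax, ay, az], ...]}. A call has exactly 8 rows; each row shifts and turns the commanded pose from where the row before left it, along the tool's axes as they then stand; what a row does not reach is not made up. A row lasts 1/8 s, in which the tool goes at most 62.5 mm and 10.7 degrees, less where a joint would pass 70% of its speed; a pose out of reach is approached as far as the arm can. A call with a number of a shift or a turn outside -1 to 1 is refused whole. A call with a gripper value outside its range is refused whole. The fingers move at their own pace and stop on an object; "force" is the grip in N (left out, the last holds). Time passes only in rows, so rows that do not move let the fingers close, or fill a call up. It gives the time, the measured TCP pose, the force, the opening and the grip force at its end, in the units of the state.
- manip.sense(): the state, without advancing time (a new reading comes with each control period).
- manip.capture(name): name is "scene" or "top" or "wrist"; returns a dict with "img" (400x640x3 uint8, red, green, blue), "intrinsics" (3x3 intrinsics, pixels), "rvec" (rotation vector, rad) and "tvec" (3), from world to camera coordinates, as OpenCV has them; the wrist camera has in their place "hand_eye" (4x4, takes a point from camera to tool coordinates, whose origin is the TCP and whose axes are the flange's). Camera axes: x right, y down, z forward; pixel columns grow to the right and rows downward; lengths in m; the calibration is good to about 2 mm. A picture is of the moment at which its call begins: read the wrist's pose just before it. There is no depth.
- manip.close_job(): hands the job in; it is judged then, once.
Trained networks look in a picture, given as the dict that the camera call returned (one of the last four; its "shot" number tells which), for a name from the list of things; names that differ only in an ending like _2 or _b are one class to them, and where a whole thing is asked for, a point or a joint stands for the part that bears it (a point fixed in the world has none). Each returns a list of dicts, best first, with "score" (0 to 1); they miss things now and then, are a little off and sometimes report something else, mostly with a low value. They report only what shows in the picture. A call takes as long as a camera call. They do not tell look-alikes from the thing itself.
- manip.silhouettes(picture, label): "mask" (400x640 bool, what is visible of it) and "location" ([row, column] in pixels, amid what is visible of it).
The state is a dict: "t": time; "joint_pos": joint angles; "qd": joint speeds; "joint_efforts": joint torques, N m; "tcp_pos": TCP position; "tool_rot": TCP orientation; "wrist_force": force on the tool from outside, world axes, zero at the start; "ft_torque": the same for the moment, N m; "opening": finger opening in m; "grasp_force": force on a finger pad.
Only numpy, scipy, OpenCV 4.12 (cv2) and the standard library are available. Lean on these libraries where they do the work, as an engineer would, in place of code of your own. Each camera call takes 0.05 s, during which the arm holds its last target. There are 200 camera calls.

## Working session

There is one attempt and no reset: what is moved stays moved. The work goes in short steps, Python scripts to look and compute and a tool call to move; the robot and the scene stay as the last step left them, time stands still between calls to the robot, and variables do not carry over. Pictures are saved under pics/ and viewed, at most 18 in all, crops included, and the job is handed in when it is done.

Besides the shell and the picture viewer there is one more tool, called after "Request:" as name(argument=value, ...) on one line, values as JSON. drive_tool: Moves the arm, as the interface text tells. Shifts and turns lie within -1 to 1; 1 stands for 0.15 m of shift or 1.5 rad of turn. Its arguments: {"type":"object","properties":{"claw":{"type":"array"},"delta_pos":{"type":"array"},"rotation":{"type":"array"},"force":{"type":"number"}},"required":["claw","delta_pos","rotation"]}

```bash
mkdir -p pics; cat > h.py <<'E'
import numpy as np, cv2
from rig import manip
from scipy.spatial.transform import Rotation as R
def cam(p):
    if 'rvec' in p:
        Rm=cv2.Rodrigues(np.array(p['rvec'],float))[0]; t=np.array(p['tvec'],float).ravel(); return Rm,t
    s=p['state']; W=np.eye(4); W[:3,:3]=R.from_quat(s['tool_rot']).as_matrix(); W[:3,3]=s['tcp_pos']
    M=np.linalg.inv(W@np.array(p['hand_eye'])); return M[:3,:3],M[:3,3]
def shot(n):
    s=manip.sense(); p=manip.capture(n); p['state']=s; return p
def ray(p,u,v,z):
    Rm,t=cam(p); d=Rm.T@np.linalg.inv(np.array(p['intrinsics']))@np.array([u,v,1.]); c=-Rm.T@t
    return c+d*(z-c[2])/d[2]
def proj(p,X):
    Rm,t=cam(p); q=(np.array(p['intrinsics'])@(Rm@np.atleast_2d(X).T+t[:,None])).T; return q[:,:2]/q[:,2:]
def save(p,n): cv2.imwrite('pics/'+n,p['img'][:,:,::-1])
E
python3 - <<'E'
from h import *
for n in ['top','scene']:
    p=shot(n); save(p,n+'0.png')
    Rm,t=cam(p); print(n,-Rm.T@t)
    for l in ['pedestal_a','bracket','tube','block','tray','timer','key','lever','lens_cap','jar','screwdriver']:
        for d in manip.silhouettes(p,l)[:4]:
            r,c=d['location']; print(l,round(d['score'],2),int(r),int(c),int(d['mask'].sum()),ray(p,c,r,0.03).round(3))
s=manip.sense();print(s['t'],s['tool_rot'],s['wrist_force'])
E
```

```text
top [0.37602103 0.00447871 0.93888767]
pedestal_a 0.72 201 351 184 [ 0.558 -0.058  0.03 ]
pedestal_a 0.71 187 379 176 [ 0.591 -0.129  0.03 ]
pedestal_a 0.61 200 320 173 [0.561 0.016 0.03 ]
pedestal_a 0.6 246 306 213 [0.45  0.053 0.03 ]
bracket 0.74 216 206 2026 [0.529 0.297 0.03 ]
bracket 0.65 244 361 283 [ 0.452 -0.078  0.03 ]
tube 0.7 288 209 589 [0.357 0.282 0.03 ]
tube 0.56 161 348 221 [ 0.66  -0.056  0.03 ]
tube 0.56 246 306 218 [0.45  0.054 0.03 ]
block 0.66 167 293 276 [0.648 0.082 0.03 ]
tray 0.6 215 205 1963 [0.533 0.298 0.03 ]
tray 0.51 244 362 258 [ 0.451 -0.079  0.03 ]
timer 0.77 191 445 3587 [ 0.574 -0.288  0.03 ]
key 0.63 188 474 143 [ 0.582 -0.359  0.03 ]
lever 0.46 192 423 112 [ 0.573 -0.236  0.03 ]
lens_cap 0.65 188 474 142 [ 0.58 -0.36  0.03]
lens_cap 0.58 127 398 138 [ 0.743 -0.186  0.03 ]
jar 0.94 134 251 423 [0.738 0.188 0.03 ]
screwdriver 0.88 281 213 397 [0.373 0.274 0.03 ]
scene [ 1.22329474 -0.07416895  0.65156771]
pedestal_a 0.81 237 284 333 [ 0.58  -0.051  0.03 ]
pedestal_a 0.75 236 314 295 [0.588 0.013 0.03 ]
pedestal_a 0.74 203 323 255 [0.483 0.052 0.03 ]
pedestal_a 0.59 255 245 397 [ 0.621 -0.136  0.03 ]
bracket 0.85 207 273 311 [ 0.477 -0.067  0.03 ]
bracket 0.17 214 199 217 [ 0.473 -0.238  0.03 ]
tube 0.77 267 281 379 [ 0.665 -0.065  0.03 ]
tray 0.86 219 434 1968 [0.582 0.287 0.03 ]
tray 0.59 264 281 405 [ 0.657 -0.065  0.03 ]
timer 0.58 250 175 4870 [ 0.581 -0.281  0.03 ]
key 0.7 266 284 419 [ 0.664 -0.06   0.03 ]
key 0.6 233 146 314 [ 0.517 -0.351  0.03 ]
lever 0.65 247 175 4947 [ 0.574 -0.281  0.03 ]
lever 0.46 211 201 185 [ 0.462 -0.234  0.03 ]
lens_cap 0.6 319 220 317 [ 0.77  -0.183  0.03 ]
jar 0.68 281 418 935 [0.744 0.192 0.03 ]
screwdriver 0.8 174 398 221 [0.401 0.26  0.03 ]
screwdriver 0.58 249 175 4931 [ 0.579 -0.282  0.03 ]
1.2 [ 9.87158426e-01  1.59744301e-01 -1.25629828e-05 -1.53564109e-06] [-0.42345836  0.20484735  0.36495675]
```

View pics/top0.png

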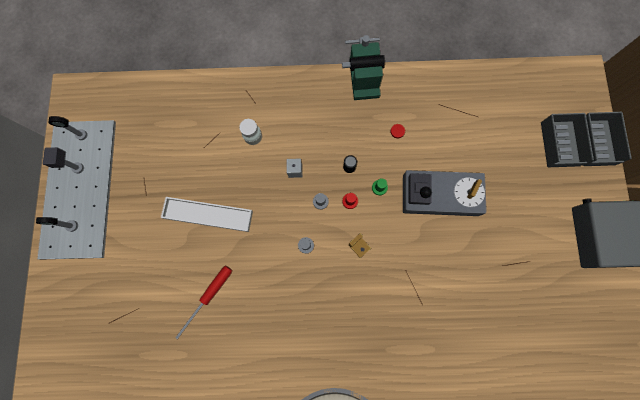

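View pics/scene0.png

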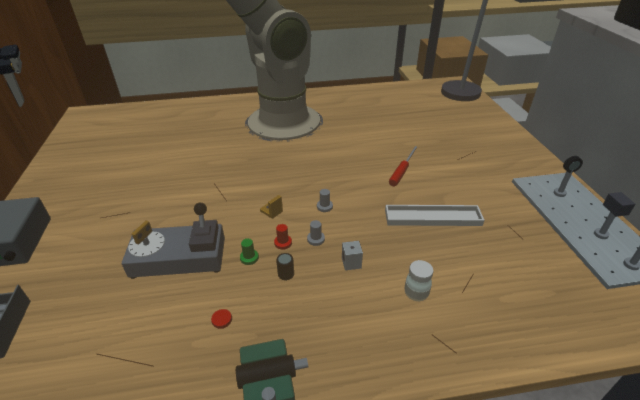

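All five parts are present. Steel pedestals are at top-view pixels (320,201) and (306,245). The red one (351,201) and green one (380,187) are look-alikes to leave alone. The bracket is at (359,245), the tube at (349,163) and the block at (294,167). The tray is at (205,215), and the timer at (445,191) has its key at (474,188). Next I'll fit the model silhouettes to the masks.

```bash
cat >> h.py <<'E'
from scipy.optimize import minimize
def cyl(r,z0,z1):
    a=np.linspace(0,2*np.pi,32,endpoint=False); return np.array([[r*np.cos(x),r*np.sin(x),z] for z in (z0,z1) for x in a])
def box(cx,cy,lx,ly,z0,z1): return np.array([[cx+sx*lx/2,cy+sy*ly/2,z] for sx in(-1,1) for sy in(-1,1) for z in(z0,z1)])
MOD={'pedestal_a':[cyl(.02,0,.01),cyl(.0125,0,.048)],'tube':[cyl(.017,0,.046)],'block':[box(0,0,.036,.036,0,.048)],
'bracket':[box(0,0,.044,.036,0,.009),box(-.017,0,.01,.036,0,.048)],'tray':[box(0,0,.054,.22,0,.018)],
'timer':[box(0,0,.1,.19,0,.05)],'wing':[box(0,0,.044,.01,.068,.098)]}
def render(p,mod,q,S=4):
    m=np.zeros((400*S,640*S),np.uint8); c,s=np.cos(q[2]),np.sin(q[2]); Z=q[3] if len(q)>3 else 0
    for P in mod:
        X=np.c_[q[0]+c*P[:,0]-s*P[:,1],q[1]+s*P[:,0]+c*P[:,1],P[:,2]+Z]
        u=((proj(p,X)+.5)*S-.5); cv2.fillConvexPoly(m,cv2.convexHull(np.round(u).astype(np.int32)),1)
    return m
def fit(pm,name,q0,yaw=True,z=0.):
    """pm: list of (picture, mask)."""
    S=4; ms=[cv2.resize(m.astype(np.uint8),None,fx=S,fy=S,interpolation=cv2.INTER_NEAREST) for _,m in pm]
    def f(v):
        q=[v[0],v[1],v[2]/10 if yaw else q0[2],z]; e=0
        for (p,_),m in zip(pm,ms):
            r=render(p,MOD[name],q,S); e+=1-(r&m).sum()/max(1,(r|m).sum())
        return e/len(ms)
    best=None
    for y0 in ([q0[2]+d for d in (0,.5,-.5)] if yaw else [q0[2]]):
        x0=np.array([q0[0],q0[1],y0*10]); sim=np.array([x0,x0+[.012,0,0],x0+[0,.012,0],x0+[0,0,3.]])
        o=minimize(f,x0,method='Nelder-Mead',options=dict(initial_simplex=sim,maxiter=90,xatol=1e-4,fatol=1e-4))
        if best is None or o.fun<best.fun: best=o
    x=best.x; return np.array([x[0],x[1],x[2]/10 if yaw else q0[2]]),1-best.fun
def sat(p,m):
    a=p['img'][m].astype(float).mean(0); return (a.max()-a.min())/a.max()
def find(pics,name,near=None,rad=.06,z=.024,minscore=.3):
    """masks nearest to a place, one per picture; pedestals only if grey"""
    out=[]
    for p in pics:
        c=[]
        for d in manip.silhouettes(p,name):
            if d['score']<minscore or (name=='pedestal_a' and sat(p,d['mask'])>.35): continue
            v,u=np.argwhere(d['mask']).mean(0); w=ray(p,u,v,z)[:2]; e=np.hypot(*(w-near[:2]))
            if e<rad: c.append((e,d['mask']))
        if c: out.append((p,min(c,key=lambda k:k[0])[1]))
    return out
E
python3 - <<'E'
from h import *
pics=[shot('top'),shot('scene')]
for n,q,y in [('pedestal_a',(.56,.016,0),0),('pedestal_a',(.45,.053,0),0),('tube',(.66,-.058,0),0),('block',(.648,.082,0),1),('bracket',(.452,-.078,.8),1),('bracket',(.452,-.078,2.4),1),('bracket',(.452,-.078,-.8),1),('bracket',(.452,-.078,-2.4),1),('tray',(.53,.298,0),1),('timer',(.574,-.285,0),1)]:
    f=find(pics,n,np.array(q)); r=[ '%s %.3f'%(fit([k],n,q,y)[0].round(4),fit([k],n,q,y)[1]) for k in f]
    a=fit(f,n,q,y) if f else None
    print(n,len(f),a and a[0].round(4),a and round(a[1],3),r)
p=pics[0]; a=cv2.resize(p['img'][130:270,270:500],None,fx=3.4,fy=3.4,interpolation=cv2.INTER_CUBIC); cv2.imwrite('pics/crop1.png',a[:,:,::-1])
E
```

```text
pedestal_a 2 [0.5652 0.0181 0.    ] 0.897 ['[0.5653 0.0175 0.    ] 0.941', '[0.5673 0.0179 0.    ] 0.864']
pedestal_a 2 [0.4568 0.0562 0.    ] 0.871 ['[0.4563 0.0561 0.    ] 0.938', '[0.4589 0.0571 0.    ] 0.832']
tube 2 [ 0.6554 -0.0585  0.    ] 0.895 ['[ 0.6549 -0.0595  0.    ] 0.907', '[ 0.6553 -0.0581  0.    ] 0.894']
block 2 [ 0.648   0.0799 -0.0272] 0.889 ['[ 0.647   0.0794 -0.002 ] 0.941', '[ 0.6518  0.0803 -0.0673] 0.903']
bracket 2 [ 0.4528 -0.073   0.6719] 0.659 ['[ 0.4522 -0.074   0.6116] 0.868', '[ 0.4535 -0.073  -1.2665] 0.733']
bracket 2 [ 0.452  -0.074   3.7884] 0.894 ['[ 0.4515 -0.0741  3.8053] 0.906', '[ 0.4524 -0.0729  3.705 ] 0.896']
bracket 2 [ 0.4526 -0.0737 -1.1862] 0.708 ['[ 0.452  -0.0737  0.6224] 0.868', '[ 0.4541 -0.073  -1.2897] 0.732']
bracket 2 [ 0.452  -0.0738 -2.4991] 0.894 ['[ 0.4515 -0.0742 -2.4814] 0.906', '[ 0.4533 -0.0732 -2.5336] 0.899']
tray 1 [ 0.5399  0.3013 -0.1829] 0.941 ['[ 0.5399  0.3013 -0.1829] 0.941']
timer 2 [ 0.5716 -0.2825 -0.0542] 0.935 ['[ 0.5718 -0.2824 -0.0567] 0.973', '[ 0.5701 -0.2822 -0.0493] 0.904']
```

View pics/crop1.png

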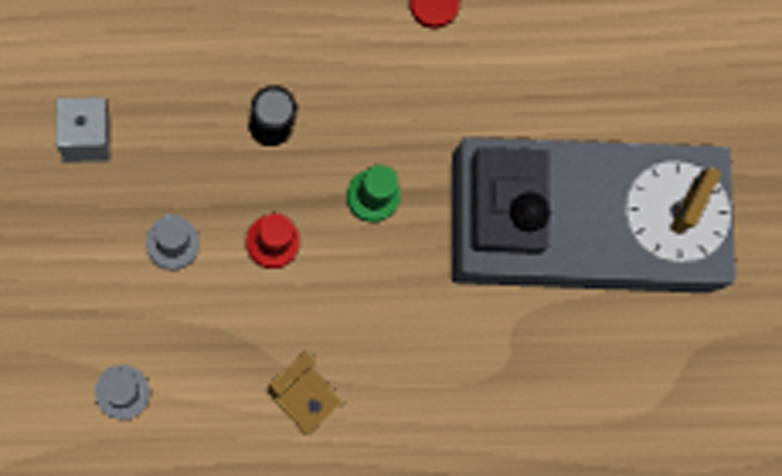

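The crop confirms it: the two grey pedestals are steel, the red and green ones are decoys, and the bracket's leg is at its +x,+y end. The wing lies along yaw ≈ -0.5. The arm starts near the timer, so I'll do the key first.

Request:
drive_tool(claw=[0,0,0,0,0,0,0,0], delta_pos=[[0.29,-0.15,-0.02],[0.29,-0.15,-0.02],[0.29,-0.15,-0.02],[0.29,-0.15,-0.02],[0.29,-0.15,-0.02],[0.29,-0.15,-0.02],[0.29,-0.15,-0.02],[0.29,-0.15,-0.02]], rotation=[[0,0,0],[0,0,0],[0,0,0],[0,0,0],[0,0,0],[0,0,0],[0,0,0],[0,0,0]])

```text
t: 3.3
tcp_pos: [0.5031, -0.4063, 0.2429]
tool_rot: [0.987, 0.16, 0.0, 0.0]
wrist_force: [-0.3, -0.4, -1.3]
opening: 0.0467
grasp_force: 0.0
```

Request:
drive_tool(claw=[-0.3,-0.3,-0.3,-0.3,-0.3,-0.3,-0.3,-0.3], delta_pos=[[0.29,-0.15,-0.02],[0.29,-0.15,-0.02],[0,0,0],[0,0,0],[0,0,0],[0,0,0],[0,0,0],[0,0,0]], rotation=[[0,0,0],[0,0,0],[0,0,-0.12],[0,0,-0.12],[0,0,-0.12],[0,0,-0.12],[0,0,-0.12],[0,0,-0.12]])

```text
t: 4.3
tcp_pos: [0.5704, -0.3374, 0.2487]
tool_rot: [0.763, 0.647, -0.0, 0.0]
wrist_force: [0.2, 0.6, -0.3]
opening: 0.0326
grasp_force: 0.0
```

```bash
cat >> h.py <<'E'
def yaw():
    q=R.from_quat(manip.sense()['tool_rot']).as_matrix(); return np.arctan2(q[1,0],q[0,0])
def st():
    s=manip.sense(); print('t',round(s['t'],2),'tcp',np.round(s['tcp_pos'],4),'yaw',round(yaw(),3),'j',np.round(s['joint_pos'],2),'F',np.round(s['wrist_force'],1),'T',np.round(s['ft_torque'],2),'op',round(s['opening'],4),'g',round(s['grasp_force'],1))
def go(x,y,z,psi=None,half=True):
    """shift in present tool axes (units) and turn (units)"""
    s=manip.sense(); M=R.from_quat(s['tool_rot']).as_matrix(); d=M.T@(np.array([x,y,z])-s['tcp_pos'])/.15
    a=0
    if psi is not None:
        a=-(psi-yaw()); P=np.pi if half else 2*np.pi; a=(a+P/2)%P-P/2
    print('shift',d.round(3),'turn',round(a/1.5,3),'other turn',round((a-np.sign(a)*np.pi)/1.5,3),'tilt',np.round(M[:,2],3))
E
python3 - <<'E'
from h import *
st()
p=shot('wrist'); save(p,'w1.png')
for l in ['key','key_grip','timer']:
    for d in manip.silhouettes(p,l)[:2]: print(l,d['score'],d['location'],d['mask'].sum())
E
```

```text
t 4.3 tcp [ 0.5704 -0.3374  0.2487] yaw 1.407 j [ 0.66  0.51 -0.32  1.71  0.19  0.95  0.11] F [ 0.2  0.6 -0.3] T [-0.04 -0.05 -0.01] op 0.0326 g 0.0
key 0.78 [188.6, 321.4] 512
key_grip 0.96 [188.2, 321.1] 491
timer 0.81 [133.6, 319.1] 13478
```

View pics/w1.png

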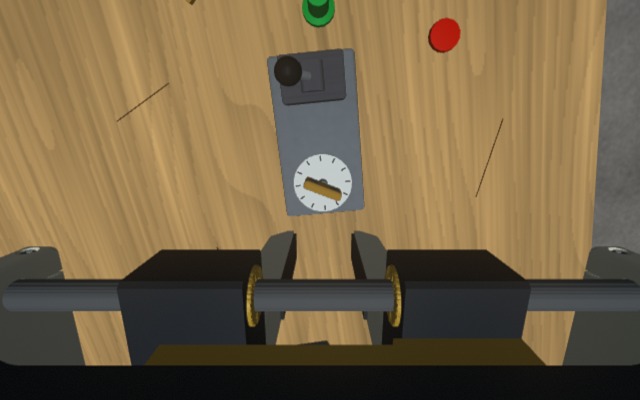

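The wrist view shows the key dial at (322,183), the wing at (321,188), and the lever's black knob at (288,70). I'll fit the wing and timer poses from it.

```bash
python3 - <<'E'
from h import *
pics=[shot('wrist'),shot('top'),shot('scene')]
for pp in pics[:2],pics[:1]:
  f=[(p,manip.silhouettes(p,'timer')[0]['mask']) for p in pp]
  q,s=fit(f,'timer',(.5716,-.2825,-.054)); print('timer',q.round(4),round(s,3)); c,n=np.cos(q[2]),np.sin(q[2])
  print('key axis',(q[:2]+np.array([.055*n,-.055*c])).round(4))
f=[(p,[d for d in manip.silhouettes(p,'key_grip') if d['score']>.3][:1]) for p in pics]
f=[(p,d[0]['mask']) for p,d in f if d]
for k in f: print('wing',[x for x in fit([k],'wing',(.5686,-.3374,-.54))])
f=f[:1]
print(fit(f,'wing',(.5686,-.3374,-.54)))
print(ray(pics[0],288,70,.1), proj(pics[0],[[.57,-.337,.0]]))
for n in ['lever_tip','lever']:
  for p in pics:
    for d in manip.silhouettes(p,n)[:1]: v,u=np.argwhere(d['mask']).mean(0); print(n,d['score'],d['mask'].sum(),u,v,ray(p,u,v,.1).round(4))
go(.5686,-.3374,.2)
E
```

```text
timer [ 0.5734 -0.2806 -0.0669] 0.952
key axis [ 0.5697 -0.3355]
timer [ 0.5738 -0.2805 -0.0733] 0.973
key axis [ 0.5698 -0.3354]
wing [array([ 0.57032677, -0.33511606, -0.54487167]), np.float64(0.8478821758761557)]
wing [array([ 0.56791251, -0.33646438, -0.58627778]), np.float64(0.8515769944341373)]
wing [array([ 0.57281737, -0.33647882, -0.39714262]), np.float64(0.7934073682355015)]
(array([ 0.57032677, -0.33511606, -0.54487167]), np.float64(0.8478821758761557))
[ 0.55791157 -0.21049692  0.1       ] [[322.82028747 177.23713048]]
lever_tip 0.58 729 288.3278463648834 70.98216735253773 [ 0.558  -0.2114  0.1   ]
lever_tip 0.47 109 425.44954128440367 191.8256880733945 [ 0.5602 -0.2211  0.1   ]
lever_tip 0.44 238 200.1344537815126 211.92436974789916 [ 0.5492 -0.2194  0.1   ]
lever 0.94 771 288.526588845655 71.18158236057069 [ 0.5582 -0.2116  0.1   ]
lever 0.47 104 425.3269230769231 190.96153846153845 [ 0.5622 -0.221   0.1   ]
lever 0.47 151 200.47019867549668 211.88079470198676 [ 0.5492 -0.2187  0.1   ]
shift [-0.003 -0.012  0.324] turn 0.0 other turn 0.0 tilt [-0.  0. -1.]
```

Request:
drive_tool(claw=[-0.2,-0.2,-0.2,-0.2,-0.2,-0.2,-0.2,-0.2], delta_pos=[[0.013,0.003,0],[0,0,0],[0,0,0],[0,0,0],[0,0,0],[0,0,0],[0,0,0.2],[0,0,0.2]], rotation=[[0,0,-0.113],[0,0,-0.113],[0,0,-0.113],[0,0,-0.113],[0,0,-0.113],[0,0,-0.113],[0,0,-0.113],[0,0,0]])

```text
t: 6.25
tcp_pos: [0.5712, -0.3359, 0.188]
tool_rot: [0.273, 0.962, 0.0, 0.0]
wrist_force: [0.2, -0.0, -0.3]
opening: 0.0374
grasp_force: 0.0
```

```bash
python3 - <<'E'
from h import *
st(); go(.570,-.3355,.066,-.55)
E
```

```text
t 6.25 tcp [ 0.5712 -0.3359  0.188 ] yaw 2.589 j [ 0.83  0.62 -0.6   1.75  0.43  0.9   1.06] F [ 0.2 -0.  -0.3] T [-0.01 -0.15  0.02] op 0.0374 g 0.0
shift [ 0.009 -0.002  0.814] turn -0.002 other turn 2.093 tilt [ 0.001 -0.    -1.   ]
```

Request:
drive_tool(claw=[-0.2,-0.2,-0.2,-0.2,-1,-1,-1,-1], delta_pos=[[0.009,-0.002,0.27],[0,0,0.27],[0,0,0.27],[0,0,0],[0,0,0],[0,0,0],[0,0,0],[0,0,0]], rotation=[[0,0,0],[0,0,0],[0,0,0],[0,0,0],[0,0,0],[0,0,0],[0,0,0],[0,0,0]], force=40)

```text
t: 7.25
tcp_pos: [0.5698, -0.3368, 0.0685]
tool_rot: [0.274, 0.962, -0.001, 0.001]
wrist_force: [-3.6, -3.5, 6.2]
opening: 0.0096
grasp_force: 40.0
```

Request:
drive_tool(claw=[-1,-1,-1,-1,-1,-1,-1,-1], delta_pos=[[0,0,0],[0,0,0],[0,0,0],[0,0,0],[0,0,0],[0,0,0],[0,0,0],[0,0,0]], rotation=[[0,0,0],[0,0,0.06],[0,0,0.1],[0,0,0.1],[0,0,0.1],[0,0,0.1],[0,0,0.1],[0,0,0.1]])

```text
t: 8.25
tcp_pos: [0.5694, -0.337, 0.0685]
tool_rot: [0.7, 0.714, -0.001, 0.001]
wrist_force: [-3.7, -3.7, 5.8]
opening: 0.01
grasp_force: 39.9
```

```bash
python3 - <<'E'
from h import *
st()
E
```

```text
t 8.25 tcp [ 0.5694 -0.337   0.0685] yaw 1.591 j [ 0.6   0.71 -0.24  1.85  0.28  0.61  0.21] F [-3.7 -3.7  5.8] T [-0.94  0.76  0.05] op 0.01 g 39.9
```

Request:
drive_tool(claw=[-1,-1,-1,-1,-1,-1,-1,-1], delta_pos=[[0,0,0],[0,0,0],[0,0,0],[0,0,0],[0,0,0],[0,0,0],[0,0,0],[0,0,0]], rotation=[[0,0,0.11],[0,0,0.11],[0,0,0.11],[0,0,0.11],[0,0,0.11],[0,0,0.11],[0,0,0.11],[0,0,0.11]])

```text
t: 9.25
tcp_pos: [0.569, -0.3367, 0.0685]
tool_rot: [0.991, 0.135, -0.0, 0.001]
wrist_force: [-5.4, -3.3, 6.0]
opening: 0.0097
grasp_force: 39.9
```

```bash
python3 - <<'E'
from h import *
st()
E
```

```text
t 9.25 tcp [ 0.569  -0.3367  0.0685] yaw 0.271 j [ 0.37  0.7   0.12  1.87 -0.14  0.58 -0.72] F [-5.4 -3.3  6. ] T [-0.75  1.31  0.12] op 0.0097 g 39.9
```

Request:
drive_tool(claw=[-1,-1,-1,-1,-1,-1,-1,-1], delta_pos=[[0,0,0],[0,0,0],[0,0,0],[0,0,0],[0,0,0],[0,0,0],[0,0,0],[0,0,0]], rotation=[[0,0,0.11],[0,0,0.11],[0,0,0.11],[0,0,0.11],[0,0,0.11],[0,0,0.11],[0,0,0.11],[0,0,0.11]])

```text
t: 10.25
tcp_pos: [0.5691, -0.3363, 0.0685]
tool_rot: [0.866, -0.501, 0.0, 0.0]
wrist_force: [-5.3, -2.5, 6.6]
opening: 0.0096
grasp_force: 39.9
```

```bash
python3 - <<'E'
from h import *
st()
E
```

```text
t 10.25 tcp [ 0.5691 -0.3363  0.0685] yaw -1.049 j [ 0.15  0.76  0.49  1.88 -0.57  0.64 -1.64] F [-5.3 -2.5  6.6] T [-0.33  1.3   0.09] op 0.0096 g 39.9
```

Request:
drive_tool(claw=[-1,-1,-1,-1,-1,-1,-1,-1], delta_pos=[[0,0,0],[0,0,0],[0,0,0],[0,0,0],[0,0,0],[0,0,0],[0,0,0],[0,0,0]], rotation=[[0,0,0.1],[0,0,0.1],[0,0,0.1],[0,0,0.1],[0,0,0.1],[0,0,0.1],[0,0,0.1],[0,0,0]])

```text
t: 11.25
tcp_pos: [0.5696, -0.3363, 0.0685]
tool_rot: [-0.5, 0.866, -0.001, -0.0]
wrist_force: [-4.5, -2.0, 9.4]
opening: 0.0096
grasp_force: 40.0
```

```bash
python3 - <<'E'
from h import *
st()
E
```

```text
t 11.25 tcp [ 0.5696 -0.3363  0.0685] yaw -2.095 j [-0.01  0.85  0.77  1.89 -0.85  0.77 -2.42] F [-4.5 -2.   9.4] T [-0.15  0.91 -0.05] op 0.0096 g 40.0
```

Request:
drive_tool(claw=[0.6,0.6,0.6,0.6,0.6,0.6,0.6,0.6], delta_pos=[[0,0,0],[0,0,0],[0,0,0],[0,0,0],[0,0,0],[0,0,0],[0,0,0],[0,0,0]], rotation=[[0,0,0],[0,0,0],[0,0,0],[0,0,0],[0,0,-0.116],[0,0,-0.116],[0,0,-0.116],[0,0,-0.116]])

```text
t: 12.25
tcp_pos: [0.57, -0.335, 0.0671]
tool_rot: [0.768, -0.641, -0.0, 0.0]
wrist_force: [-0.2, 0.4, -0.4]
opening: 0.074
grasp_force: 0.0
```

Request:
drive_tool(claw=[0.6,0.6,0.6,0.6,0.6,0.6,0.6,0.6], delta_pos=[[0,0,0],[0,0,0],[0,0,0],[0,0,0],[0,0,0],[0,0,0],[0,0,0],[0,0,0]], rotation=[[0,0,-0.116],[0,0,-0.116],[0,0,-0.116],[0,0,-0.116],[0,0,-0.116],[0,0,-0.116],[0,0,-0.116],[0,0,-0.116]])

```text
t: 13.25
tcp_pos: [0.5699, -0.3351, 0.0671]
tool_rot: [1.0, 0.0, -0.0, 0.0]
wrist_force: [0.3, 0.5, -0.2]
opening: 0.0744
grasp_force: 0.0
```

```bash
python3 - <<'E'
from h import *
st(); p=shot('top')
for d in manip.silhouettes(p,'key_grip')[:1]: print(d['score'],d['mask'].sum(),fit([(p,d['mask'])],'wing',(.57,-.336,-2.09)))
E
```

```text
t 13.25 tcp [ 0.5699 -0.3351  0.0671] yaw 0.001 j [ 0.32  0.71  0.2   1.87 -0.24  0.58 -0.89] F [ 0.3  0.5 -0.2] T [0.05 0.03 0.01] op 0.0744 g 0.0
0.28 527 (array([ 0.57 , -0.336, -2.09 ]), np.float64(0.0))
```

Request:
drive_tool(claw=[0.6,0.6,0.6,0.6,0.6,0.6,-1,-1], delta_pos=[[-0.004,0.009,-0.01],[0,0,0],[0,0,0],[0,0,0],[0,0,0],[0,0,0],[0,0,0],[0,0,0]], rotation=[[0,0,-0.116],[0,0,-0.116],[0,0,-0.116],[0,0,-0.116],[0,0,-0.116],[0,0,-0.117],[0,0,0],[0,0,0]])

```text
t: 14.35
tcp_pos: [0.5692, -0.3364, 0.0685]
tool_rot: [0.869, 0.495, -0.0, -0.0]
wrist_force: [-0.2, 0.5, -0.5]
opening: 0.0588
grasp_force: 0.0
```

Request:
drive_tool(claw=[-1,-1,-1,-1,-1,-1,-1,-1], delta_pos=[[0,0,0],[0,0,0],[0,0,0],[0,0,0],[0,0,0],[0,0,0],[0,0,0],[0,0,0]], rotation=[[0,0,0],[0,0,0],[0,0,0],[0,0,0],[0,0,0.1],[0,0,0.11],[0,0,0.11],[0,0,0.11]])

```text
t: 15.35
tcp_pos: [0.5694, -0.3367, 0.0686]
tool_rot: [0.981, 0.194, 0.0, 0.0]
wrist_force: [0.3, -1.6, -2.3]
opening: 0.0103
grasp_force: 38.9
```

```bash
python3 - <<'E'
from h import *
st()
E
```

```text
t 15.35 tcp [ 0.5694 -0.3367  0.0686] yaw 0.39 j [ 0.39  0.7   0.1   1.87 -0.11  0.58 -0.63] F [ 0.3 -1.6 -2.3] T [-0.2  -0.01  0.16] op 0.0103 g 38.9
```

Request:
drive_tool(claw=[-1,-1,-1,-1,-1,-1,-1,-1], delta_pos=[[0,0,0],[0,0,0],[0,0,0],[0,0,0],[0,0,0],[0,0,0],[0,0,0],[0,0,0]], rotation=[[0,0,0.11],[0,0,0.11],[0,0,0.11],[0,0,0.11],[0,0,0.11],[0,0,0.11],[0,0,0.11],[0,0,0.11]])

```text
t: 16.35
tcp_pos: [0.5693, -0.3367, 0.0686]
tool_rot: [0.894, -0.448, 0.0, 0.0]
wrist_force: [-0.8, -1.6, -2.3]
opening: 0.0103
grasp_force: 38.9
```

```bash
python3 - <<'E'
from h import *
st()
E
```

```text
t 16.35 tcp [ 0.5693 -0.3367  0.0686] yaw -0.93 j [ 0.16  0.75  0.46  1.88 -0.54  0.63 -1.54] F [-0.8 -1.6 -2.3] T [-0.28  0.1   0.09] op 0.0103 g 38.9
```

Request:
drive_tool(claw=[-1,-1,-1,-1,-1,-1,-1,-1], delta_pos=[[0,0,0],[0,0,0],[0,0,0],[0,0,0],[0,0,0],[0,0,0],[0,0,0],[0,0,0]], rotation=[[0,0,0.11],[0,0,0.11],[0,0,0.11],[0,0,0.11],[0,0,0.11],[0,0,0.11],[0,0,0.11],[0,0,0]])

```text
t: 17.35
tcp_pos: [0.5694, -0.3364, 0.0685]
tool_rot: [-0.507, 0.862, -0.0, -0.0]
wrist_force: [-0.9, -1.2, 1.0]
opening: 0.0097
grasp_force: 39.8
```

```bash
python3 - <<'E'
from h import *
st()
E
```

```text
t 17.35 tcp [ 0.5694 -0.3364  0.0685] yaw -2.078 j [-0.01  0.85  0.77  1.89 -0.85  0.77 -2.4 ] F [-0.9 -1.2  1. ] T [ 0.05 -0.09  0.12] op 0.0097 g 39.8
```

Request:
drive_tool(claw=[0.6,0.6,0.6,0.6,0.6,0.6,0.6,0.6], delta_pos=[[0,0,0],[0,0,0],[0,0,0],[0,0,0],[0,0,0],[0,0,0],[0,0,0],[0,0,0]], rotation=[[0,0,0],[0,0,0],[0,0,0],[0,0,0],[0,0,-0.116],[0,0,-0.116],[0,0,-0.116],[0,0,-0.116]])

```text
t: 18.35
tcp_pos: [0.5693, -0.3364, 0.0686]
tool_rot: [0.772, -0.635, 0.0, 0.0]
wrist_force: [0.5, -0.3, -0.3]
opening: 0.0739
grasp_force: 0.0
```

Request:
drive_tool(claw=[0.6,0.6,0.6,0.6,0.6,0.6,0.6,0.6], delta_pos=[[0,0,0],[0,0,0],[0,0,0],[0,0,0],[0,0,0],[0,0,0],[0,0,0],[0,0,0]], rotation=[[0,0,-0.116],[0,0,-0.116],[0,0,-0.116],[0,0,-0.116],[0,0,-0.116],[0,0,-0.116],[0,0,-0.116],[0,0,-0.116]])

```text
t: 19.35
tcp_pos: [0.5692, -0.3365, 0.0687]
tool_rot: [1.0, 0.007, 0.0, 0.0]
wrist_force: [-0.8, 0.0, -0.8]
opening: 0.0745
grasp_force: 0.0
```

```bash
python3 - <<'E'
from h import *
st()
go(.5693,-.3367,.0685,-2.085)
E
```

```text
t 19.35 tcp [ 0.5692 -0.3365  0.0687] yaw 0.015 j [ 0.32  0.71  0.21  1.87 -0.25  0.58 -0.87] F [-0.8  0.  -0.8] T [-0.01 -0.02  0.07] op 0.0745 g 0.0
shift [0.    0.001 0.001] turn -0.695 other turn 1.4 tilt [ 0. -0. -1.]
```

Request:
drive_tool(claw=[0.6,0.6,0.6,0.6,0.6,0.6,-1,-1], delta_pos=[[0,0,0],[0,0,0],[0,0,0],[0,0,0],[0,0,0],[0,0,0],[0,0,0],[0,0,0]], rotation=[[0,0,-0.116],[0,0,-0.116],[0,0,-0.116],[0,0,-0.116],[0,0,-0.116],[0,0,-0.116],[0,0,0],[0,0,0]])

```text
t: 20.35
tcp_pos: [0.5692, -0.3365, 0.0686]
tool_rot: [0.866, 0.501, -0.0, -0.0]
wrist_force: [0.2, 0.9, -0.7]
opening: 0.059
grasp_force: 0.0
```

Request:
drive_tool(claw=[-1,-1,-1,-1,-1,-1,-1,-1], delta_pos=[[0,0,0],[0,0,0],[0,0,0],[0,0,0],[0,0,0],[0,0,0],[0,0,0],[0,0,0]], rotation=[[0,0,0],[0,0,0],[0,0,0],[0,0,0],[0,0,0.1],[0,0,0.11],[0,0,0.11],[0,0,0.11]])

```text
t: 21.35
tcp_pos: [0.5695, -0.3366, 0.0686]
tool_rot: [0.98, 0.2, 0.0, 0.0]
wrist_force: [0.4, -0.2, -2.8]
opening: 0.0102
grasp_force: 38.9
```

```bash
python3 - <<'E'
from h import *
st()
E
```

```text
t 21.35 tcp [ 0.5695 -0.3366  0.0686] yaw 0.403 j [ 0.38  0.7   0.1   1.87 -0.12  0.58 -0.61] F [ 0.4 -0.2 -2.8] T [-0.19 -0.2   0.15] op 0.0102 g 38.9
```

Request:
drive_tool(claw=[-1,-1,-1,-1,-1,-1,-1,-1], delta_pos=[[0,0,0],[0,0,0],[0,0,0],[0,0,0],[0,0,0],[0,0,0],[0,0,0],[0,0,0]], rotation=[[0,0,0.08],[0,0,0.08],[0,0,0.08],[0,0,0],[0,0,0],[0,0,0],[0,0,0],[0,0,0]])

```text
t: 22.35
tcp_pos: [0.5699, -0.3364, 0.0686]
tool_rot: [1.0, 0.024, 0.0, 0.0]
wrist_force: [5.3, -1.5, -4.6]
opening: 0.0133
grasp_force: 52.8
```

```bash
python3 - <<'E'
from h import *
st()
E
```

```text
t 22.35 tcp [ 0.5699 -0.3364  0.0686] yaw 0.048 j [ 0.32  0.71  0.2   1.87 -0.23  0.58 -0.85] F [ 5.3 -1.5 -4.6] T [-0.34 -1.15  1.29] op 0.0133 g 52.8
```

Request:
drive_tool(claw=[-1,-1,-1,-1,-1,-1,-1,-1], delta_pos=[[0,0,0],[0,0,0],[0,0,0],[0,0,0],[0,0,0],[0,0,0],[0,0,0],[0,0,0]], rotation=[[0,0,0.04],[0,0,0.04],[0,0,0.04],[0,0,0],[0,0,0],[0,0,0],[0,0,0],[0,0,0]])

```text
t: 23.35
tcp_pos: [0.5697, -0.3365, 0.0687]
tool_rot: [0.998, -0.065, 0.0, 0.0]
wrist_force: [4.3, -3.0, -2.9]
opening: 0.0159
grasp_force: 68.4
```

```bash
python3 - <<'E'
from h import *
st()
E
```

```text
t 23.35 tcp [ 0.5697 -0.3365  0.0687] yaw -0.13 j [ 0.29  0.72  0.25  1.87 -0.29  0.59 -0.98] F [ 4.3 -3.  -2.9] T [-0.5  -1.03  1.82] op 0.0159 g 68.4
```

Torque about z has jumped from 0.13 to 1.3–1.8 N·m and the key has stopped turning, so it is at its stop. I'll release it and go to the bracket.

Request:
drive_tool(claw=[0.3,0.3,0.3,0.3,0.3,0.3,0.3,0.3], delta_pos=[[0,0,0],[0,0,0],[0,0,0],[0,0,0],[0,0,-0.285],[0,0,-0.285],[0,0,-0.285],[0,0,-0.285]], rotation=[[0,0,0],[0,0,0],[0,0,0],[0,0,0],[0,0,0],[0,0,0],[0,0,0],[0,0,0]])

```text
t: 24.35
tcp_pos: [0.5689, -0.3362, 0.241]
tool_rot: [0.998, -0.066, -0.0, -0.0]
wrist_force: [-0.9, 0.3, -0.9]
opening: 0.0607
grasp_force: 0.0
```

Request:
drive_tool(claw=[0.2,0.2,0.2,0.2,0.2,0.2,0.2,0.2], delta_pos=[[-0.185,-0.343,0],[-0.185,-0.343,0],[-0.185,-0.343,0],[-0.185,-0.343,0],[-0.185,-0.343,0],[0,0,0],[0,0,0],[0,0,0]], rotation=[[0,0,0],[0,0,0],[0,0,0],[0,0,0],[0,0,0],[0,0,-0.12],[0,0,-0.12],[0,0,-0.12]])

```text
t: 25.35
tcp_pos: [0.4654, -0.0627, 0.2398]
tool_rot: [0.979, 0.206, -0.0, -0.0]
wrist_force: [0.2, -0.6, 0.5]
opening: 0.0558
grasp_force: 0.0
```

```bash
python3 - <<'E'
from h import *
st(); p=[shot('wrist'),shot('top'),shot('scene')]
for k in p[1:]:
  for d in manip.silhouettes(k,'key_grip')[:1]: print('wing',d['score'],[x.round(3) for x in fit([(k,d['mask'])],'wing',(.57,-.336,.3))])
save(p[0],'w2.png')
for pp in p[:1],p:
    f=find(pp,'bracket',np.array([.452,-.0738]),z=.015)
    if f:
        q,s=fit(f,'bracket',(.452,-.0738,-2.49)); print(len(f),q.round(4),round(s,3)); l=q[:2]-.017*np.array([np.cos(q[2]),np.sin(q[2])]); go(*l,.02,q[2])
E
```

```text
t 25.35 tcp [ 0.4654 -0.0627  0.2398] yaw 0.414 j [-0.15  0.27  0.21  2.15 -0.08  0.73 -1.05] F [ 0.2 -0.6  0.5] T [-0.03 -0.03  0.02] op 0.0558 g 0.0
wing 0.43 [array([ 0.568, -0.338,  0.317]), np.float64(0.822)]
wing 0.64 [array([ 0.573, -0.336,  0.355]), np.float64(0.886)]
1 [ 0.4514 -0.0727 -2.4562] 0.882
shift [-0.003 -0.011  1.464] turn -0.188 other turn 1.907 tilt [-0. -0. -1.]
2 [ 0.4521 -0.073  -2.4641] 0.871
shift [ 0.    -0.005  1.464] turn -0.181 other turn 1.914 tilt [-0. -0. -1.]
```

View pics/w2.png

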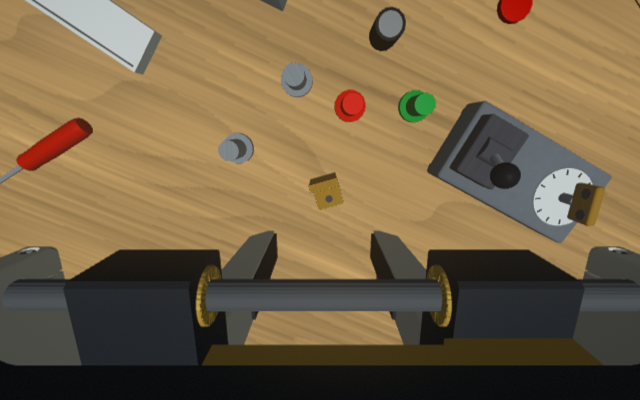

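The wrist view shows the bracket at (326,190) under the gripper. The steel pedestals are at (296,79) and (235,150), and the key's wing is resting at yaw ≈ 0.33. Descending on the bracket's leg.

Request:
drive_tool(claw=[0.2,0.2,0.2,0.2,0.2,0.2,0.2,-1], delta_pos=[[0,-0.008,0],[0,0,0],[0,0,0.37],[0,0,0.37],[0,0,0.37],[0,0,0.36],[0,0,0],[0,0,0]], rotation=[[0,0,-0.093],[0,0,-0.092],[0,0,0],[0,0,0],[0,0,0],[0,0,0],[0,0,0],[0,0,0]], force=30)

```text
t: 26.8
tcp_pos: [0.4655, -0.0622, 0.0203]
tool_rot: [0.942, 0.336, 0.0, 0.0]
wrist_force: [-1.0, 0.4, -0.1]
opening: 0.0495
grasp_force: 0.0
```

Request:
drive_tool(claw=[-1,-1,-1,-1,-1,-1,-1,-1], delta_pos=[[0,0,0],[0,0,0],[0,0,0],[0,0,0],[0,0,-0.2],[0,0,-0.2],[0,0,-0.2],[0,0,-0.2]], rotation=[[0,0,0],[0,0,0],[0,0,0],[0,0,0],[0,0,0],[0,0,0],[0,0,0],[0,0,0]])

```text
t: 27.8
tcp_pos: [0.4653, -0.0619, 0.1417]
tool_rot: [0.942, 0.336, 0.001, 0.0]
wrist_force: [0.6, 0.0, -1.1]
opening: 0.0357
grasp_force: 30.0
```

```bash
python3 - <<'E'
from h import *
st(); p=[shot('top'),shot('scene'),shot('wrist')]
for pp in [p[:1],p[1:2],p[:2],p[2:]]:
    f=find(pp,'tray',np.array([.54,.3]),z=.018,rad=.1)
    if f: print(len(f),fit(f,'tray',(.54,.301,-.183)))
E
```

```text
t 27.8 tcp [ 0.4653 -0.0619  0.1417] yaw 0.685 j [-0.08  0.42  0.12  2.25 -0.11  0.47 -0.76] F [ 0.6  0.  -1.1] T [-0.   -0.08 -0.07] op 0.0357 g 30.0
1 (array([ 0.53983007,  0.30343559, -0.17754968]), np.float64(0.9271135209248699))
1 (array([ 0.53983007,  0.30343559, -0.17754968]), np.float64(0.9271135209248699))
```

Request:
drive_tool(claw=[-1,-1,-1,-1,-1,-1,-1,-1], delta_pos=[[0.288,-0.216,-0.144],[0.288,-0.216,-0.144],[0.288,-0.216,-0.144],[0.288,-0.216,-0.144],[0.288,-0.216,-0.144],[0,0,0],[0,0,0],[0,0,0]], rotation=[[0,0,0],[0,0,0],[0,0,0],[0,0,0],[0,0,0],[0,0,-0.12],[0,0,-0.12],[0,0,-0.12]])

```text
t: 29.2
tcp_pos: [0.5294, 0.2002, 0.2458]
tool_rot: [0.816, 0.578, -0.001, -0.0]
wrist_force: [-0.4, -0.2, -1.0]
opening: 0.0358
grasp_force: 30.0
```

Request:
drive_tool(claw=[-1,-1,-1,-1,-1,-1,-1,-1], delta_pos=[[0,0,0],[0,0,0],[0,0,0],[0,0,0],[0,0,0],[0,0,0],[0,0,0],[0,0,0]], rotation=[[0,0,-0.11],[0,0,0],[0,0,0],[0,0,0],[0,0,0],[0,0,0],[0,0,0],[0,0,0]])

```text
t: 30.2
tcp_pos: [0.5299, 0.2002, 0.2471]
tool_rot: [0.768, 0.64, 0.0, 0.0]
wrist_force: [0.4, -0.7, -0.7]
opening: 0.0358
grasp_force: 30.0
```

```bash
python3 - <<'E'
from h import *
st(); p=[shot('wrist'),shot('top')]; save(p[0],'w3.png')
for pp in [p[:1],p[1:],p]:
    f=find(pp,'tray',np.array([.54,.3]),z=.018,rad=.12)
    if f: print(len(f),fit(f,'tray',(.54,.301,-.183)),f[0][1].sum())
E
```

```text
t 30.2 tcp [0.5299 0.2002 0.2471] yaw 1.39 j [-0.45  0.38 -0.01  1.94  0.01  0.83 -0.65] F [ 0.4 -0.7 -0.7] T [-0.03 -0.13  0.02] op 0.0358 g 30.0
1 (array([ 0.54163106,  0.30505482, -0.18141938]), np.float64(0.9862155095031807)) 7923
1 (array([ 0.53863251,  0.29913015, -0.18299001]), np.float64(0.39656140788816774)) 797
2 (array([ 0.54102117,  0.30248241, -0.185158  ]), np.float64(0.6815914937905085)) 7923
```

View pics/w3.png

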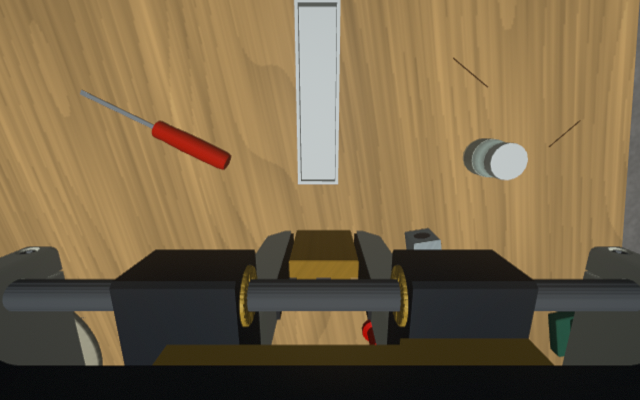

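The wrist view shows the tray clear, with its near end at row 183 and columns 297–338, fitted at 0.986. The bracket is held upright. Moving over its slot.

Request:
drive_tool(claw=[-1,-1,-1,-1,-1,-1,-1,-1], delta_pos=[[0.27,-0.01,0],[0.27,-0.01,0],[0.27,-0.01,0],[0.27,-0.01,0],[0.267,-0.011,0],[0,0,0.37],[0,0,0.37],[0,0,0.37]], rotation=[[0,0,0],[0,0,0],[0,0,0],[0,0,0],[0,0,0],[0,0,0],[0,0,0],[0,0,0]])

```text
t: 31.5
tcp_pos: [0.5587, 0.4005, 0.0791]
tool_rot: [0.768, 0.641, 0.0, -0.0]
wrist_force: [1.1, 1.1, -0.2]
opening: 0.0356
grasp_force: 30.0
```

```bash
python3 - <<'E'
from h import *
st(); p=[shot('top'),shot('scene')]
for k in p:
  for d in manip.silhouettes(k,'bracket')[:2]: print(d['score'],d['location'],d['mask'].sum(), ray(k,*d['location'][::-1],.06))
a=[cv2.resize(k['img'][y:y+70,x:x+110],None,fx=5,fy=4.2) for k,x,y in ((p[0],150,180),(p[1],380,160))]
cv2.imwrite('pics/c2.png',np.vstack(a)[:,:,::-1])
go(.5587,.4004,.0248,1.389)
E
```

```text
t 31.5 tcp [0.5587 0.4005 0.0791] yaw 1.391 j [-0.69  0.71 -0.02  1.79  0.03  0.64 -0.91] F [ 1.1  1.1 -0.2] T [ 0.01 -0.12  0.02] op 0.0356 g 30.0
0.83 [201.8, 165.2] 451 [0.56287036 0.38700111 0.06      ]
0.64 [193.3, 444.6] 3663 [ 0.56408229 -0.27648208  0.06      ]
0.9 [195.1, 470.8] 386 [0.54602864 0.38338196 0.06      ]
shift [0.001 0.    0.373] turn 0.001 other turn -2.094 tilt [-0.001 -0.001 -1.   ]
```

View pics/c2.png

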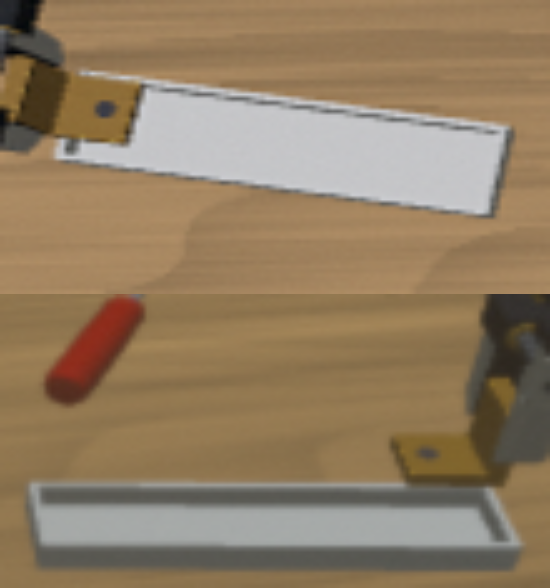

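The bracket is level in both views, above the tray's +y end. Lowering and releasing.

Request:
drive_tool(claw=[-1,-1,-1,-1,-1,-1,-1,-1], delta_pos=[[0,0,0.1],[0,0,0.1],[0,0,0.08],[0,0,0.05],[0,0,0.04],[0,0,0],[0,0,0],[0,0,0]], rotation=[[0,0,0],[0,0,0],[0,0,0],[0,0,0],[0,0,0],[0,0,0],[0,0,0],[0,0,0]])

```text
t: 32.7
tcp_pos: [0.5587, 0.4004, 0.0252]
tool_rot: [0.768, 0.641, 0.0, -0.0]
wrist_force: [0.3, 0.8, -0.5]
opening: 0.0356
grasp_force: 30.0
```

```bash
python3 - <<'E'
from h import *
st()
E
```

```text
t 32.7 tcp [0.5587 0.4004 0.0252] yaw 1.39 j [-0.69  0.78 -0.02  1.81  0.03  0.55 -0.91] F [ 0.3  0.8 -0.5] T [ 0.14 -0.03  0.01] op 0.0356 g 30.0
```

Request:
drive_tool(claw=[-1,0,0,0,0,0,0,0], delta_pos=[[0,0,0.007],[0,0,0],[0,0,0],[0,0,0],[0,0,-0.2],[0,0,-0.35],[0,0,-0.35],[0,0,-0.35]], rotation=[[0,0,0],[0,0,0],[0,0,0],[0,0,0],[0,0,0],[0,0,0],[0,0,0],[0,0,0]])

```text
t: 33.7
tcp_pos: [0.5585, 0.4001, 0.2131]
tool_rot: [0.768, 0.64, -0.0, 0.0]
wrist_force: [-0.4, 0.5, -0.5]
opening: 0.0465
grasp_force: 0.0
```

Request:
drive_tool(claw=[0,0,0,0,0,0,0,0], delta_pos=[[-0.34,-0.036,0],[-0.34,-0.036,0],[-0.34,-0.036,0],[-0.34,-0.036,0],[-0.34,-0.036,0],[-0.34,-0.036,0],[-0.34,-0.036,0],[0,0,0]], rotation=[[0,0,0],[0,0,0],[0,0,0],[0,0,0],[0,0,0],[0,0,0],[0,0,0],[0,0,0]])

```text
t: 34.7
tcp_pos: [0.456, 0.0523, 0.2117]
tool_rot: [0.77, 0.638, -0.001, 0.0]
wrist_force: [-0.5, 1.6, -0.2]
opening: 0.0462
grasp_force: 0.0
```

```bash
cat >> h.py <<'E'
def part(n,near,yawf=False,q0=0.,rad=.08,z=.02):
    p=[shot('wrist'),shot('top'),shot('scene')]
    for k in p:
        f=find([k],n,np.array(near),rad=rad)
        if f:
            q,s=fit(f,n,(*near,q0),yawf); print(n,q.round(4),round(s,3)); go(*q[:2],z,q[2] if yawf else 1.389)
    return p
def tl(l): print('tray',l,end=' '); go(.541+.181*l,.304+.9835*l,.0248,1.389)
E
python3 - <<'E'
from h import *
st(); p=part('pedestal_a',(.457,.056))
for k in p[1:]:
    f=find([k],'tray',np.array([.54,.3]),rad=.12); 
    if f: print('tray',fit(f,'tray',(.54,.301,-.183)))
    f=find([k],'bracket',np.array([.555,.38]),rad=.08)
    if f: print('br',fit(f,'bracket',(.555,.383,-1.754),True,.004))
E
```

```text
t 34.7 tcp [0.456  0.0523 0.2117] yaw 1.385 j [-0.23  0.29 -0.02  2.2   0.01  0.65 -0.43] F [-0.5  1.6 -0.2] T [-0.02 -0.12  0.04] op 0.0462 g 0.0
pedestal_a [0.4578 0.059  0.    ] 0.929
shift [ 0.011 -0.003  1.277] turn 0.002 other turn -2.093 tilt [ 0.001  0.001 -1.   ]
pedestal_a [0.4598 0.0575 0.    ] 0.92
shift [0.004 0.013 1.276] turn 0.002 other turn -2.092 tilt [ 0.  0. -1.]
tray (array([ 0.54342879,  0.32064347, -0.18052445]), np.float64(0.4528678304239402))
br (array([ 0.55421972,  0.37974734, -1.75584855]), np.float64(0.9467137592137592))
tray (array([ 0.54270081,  0.30130738, -0.16933066]), np.float64(0.8536367280239262))
br (array([ 0.55309097,  0.38168355, -1.84063235]), np.float64(0.7779314584293837))
```

Request:
drive_tool(claw=[0,0,0,0,0,-1,-1,-1], delta_pos=[[0.006,0.004,0.32],[0,0,0.32],[0,0,0.32],[0,0,0.316],[0,0,0],[0,0,0],[0,0,0],[0,0,0]], rotation=[[0,0,0.002],[0,0,0],[0,0,0],[0,0,0],[0,0,0],[0,0,0],[0,0,0],[0,0,0]])

```text
t: 36.2
tcp_pos: [0.4586, 0.0568, 0.0219]
tool_rot: [0.769, 0.639, 0.001, 0.001]
wrist_force: [-2.3, 0.3, 12.4]
opening: 0.024
grasp_force: 30.0
```

Request:
drive_tool(claw=[-1,-1,-1,-1,-1,-1,-1,-1], delta_pos=[[0,0,0],[0,0,-0.15],[0,0,-0.25],[0,0,-0.2],[0,0,-0.1],[0,0,0],[0,0,0],[0,0,0]], rotation=[[0,0,0],[0,0,0],[0,0,0],[0,0,0],[0,0,0],[0,0,0],[0,0,0],[0,0,0]])

```text
t: 37.2
tcp_pos: [0.4577, 0.0566, 0.1245]
tool_rot: [0.769, 0.639, -0.001, -0.0]
wrist_force: [-0.1, -0.9, -1.7]
opening: 0.0237
grasp_force: 30.0
```

```bash
python3 - <<'E'
from h import *
st(); tl(.034)
E
```

```text
t 37.2 tcp [0.4577 0.0566 0.1245] yaw 1.387 j [-0.23  0.44 -0.02  2.28  0.02  0.42 -0.45] F [-0.1 -0.9 -1.7] T [-0.01 -0.08  0.04] op 0.0237 g 30.0
tray 0.034 shift [1.95  0.245 0.664] turn -0.001 other turn 2.093 tilt [-0.001 -0.    -1.   ]
```

Request:
drive_tool(claw=[-1,-1,-1,-1,-1,-1,-1,-1], delta_pos=[[0.325,0.041,0],[0.325,0.041,0],[0.325,0.041,0],[0.325,0.041,0],[0.325,0.041,0],[0.325,0.04,0],[0,0,0.1],[0,0,0.1]], rotation=[[0,0,0],[0,0,0],[0,0,0],[0,0,0],[0,0,0],[0,0,0],[0,0,0],[0,0,0]])

```text
t: 38.2
tcp_pos: [0.5468, 0.3367, 0.0932]
tool_rot: [0.769, 0.639, -0.001, 0.0]
wrist_force: [-0.1, -0.3, -2.6]
opening: 0.0236
grasp_force: 30.0
```

```bash
python3 - <<'E'
from h import *
st(); tl(.034); p=[shot('top'),shot('scene')]
a=[cv2.resize(k['img'][y:y+70,x:x+110],None,fx=5,fy=4.2) for k,x,y in ((p[0],150,180),(p[1],380,160))]
cv2.imwrite('pics/c3.png',np.vstack(a)[:,:,::-1])
E
```

```text
t 38.2 tcp [0.5468 0.3367 0.0932] yaw 1.388 j [-0.66  0.65  0.02  1.89 -0.02  0.6  -0.8 ] F [-0.1 -0.3 -2.6] T [-0.06 -0.05  0.03] op 0.0236 g 30.0
tray 0.034 shift [0.007 0.002 0.456] turn -0.001 other turn 2.093 tilt [-0.002 -0.002 -1.   ]
```

View pics/c3.png

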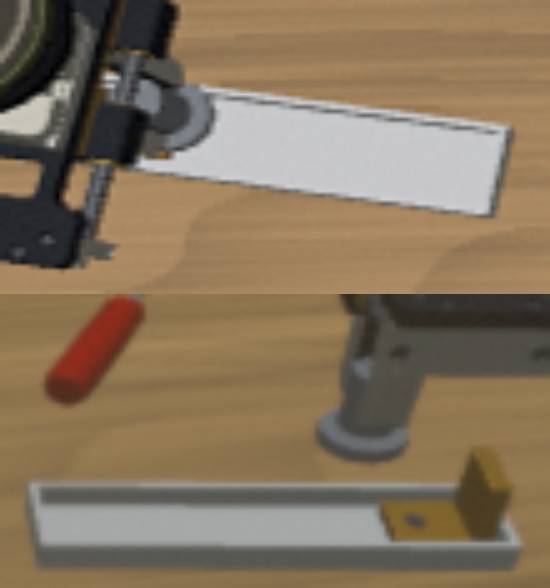

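The bracket is flat in the tray's far end and the pedestal hangs upright next to it. Lowering.

Request:
drive_tool(claw=[-1,-1,-1,-1,-1,-1,-1,0], delta_pos=[[0.005,0.002,0.12],[0,0,0.12],[0,0,0.1],[0,0,0.06],[0,0,0.04],[0,0,0.01],[0,0,0],[0,0,0]], rotation=[[0,0,0],[0,0,0],[0,0,0],[0,0,0],[0,0,0],[0,0,0],[0,0,0],[0,0,0]])

```text
t: 39.3
tcp_pos: [0.5484, 0.3385, 0.0283]
tool_rot: [0.769, 0.639, 0.001, 0.0]
wrist_force: [1.0, 0.3, -0.1]
opening: 0.03
grasp_force: 0.0
```

```bash
python3 - <<'E'
from h import *
st()
E
```

```text
t 39.3 tcp [0.5484 0.3385 0.0283] yaw 1.387 j [-0.65  0.74  0.02  1.92 -0.02  0.48 -0.8 ] F [ 1.   0.3 -0.1] T [-0.02 -0.06  0.  ] op 0.03 g 0.0
```

Request:
drive_tool(claw=[0,0,0,0,0,0,0,0], delta_pos=[[0,0,0],[0,0,0],[0,0,0],[0,0,-0.15],[0,0,-0.3],[0,0,-0.35],[0,0,-0.3],[0,0,-0.15]], rotation=[[0,0,0],[0,0,0],[0,0,0],[0,0,0],[0,0,0],[0,0,0],[0,0,0],[0,0,0]])

```text
t: 40.3
tcp_pos: [0.5487, 0.3386, 0.2181]
tool_rot: [0.769, 0.639, 0.002, 0.0]
wrist_force: [0.6, 0.2, -0.8]
opening: 0.0462
grasp_force: 0.0
```

```bash
python3 - <<'E'
from h import *
st(); print('over pedestal1'); go(.566,.018,.21,1.389)
E
```

```text
t 40.3 tcp [0.5487 0.3386 0.2181] yaw 1.387 j [-0.66  0.5   0.03  1.8  -0.02  0.84 -0.8 ] F [ 0.6  0.2 -0.8] T [-0.06 -0.09  0.03] op 0.0462 g 0.0
over pedestal1
shift [-2.081  0.503  0.05 ] turn -0.001 other turn 2.093 tilt [ 0.003  0.002 -1.   ]
```

Request:
drive_tool(claw=[0,0,0,0,0,0,0,0], delta_pos=[[-0.347,0.084,0.01],[-0.347,0.084,0.01],[-0.347,0.084,0.01],[-0.347,0.084,0.01],[-0.347,0.084,0.01],[-0.346,0.083,0],[0,0,0],[0,0,0]], rotation=[[0,0,0],[0,0,0],[0,0,0],[0,0,0],[0,0,0],[0,0,0],[0,0,0],[0,0,0]])

```text
t: 41.3
tcp_pos: [0.5653, 0.018, 0.2077]
tool_rot: [0.769, 0.639, 0.0, -0.0]
wrist_force: [-0.7, 0.7, 1.3]
opening: 0.0464
grasp_force: 0.0
```

```bash
python3 - <<'E'
from h import *
st(); p=part('pedestal_a',(.566,.018)); 
a=[cv2.resize(k['img'][y:y+h,x:x+w],(550,294)) for k,x,y,w,h in ((p[0],200,0,360,240),(p[2],380,160,110,70))]
cv2.imwrite('pics/c4.png',np.vstack(a)[:,:,::-1])
for k in p[1:]:
    f=find([k],'pedestal_a',np.array([.548,.338]),rad=.05)
    if f: print('placed',fit(f,'pedestal_a',(.548,.338,0),False,.004))
E
```

```text
t 41.3 tcp [0.5653 0.018  0.2077] yaw 1.387 j [-0.16  0.42  0.04  1.98 -0.03  0.74 -0.29] F [-0.7  0.7  1.3] T [-0.02 -0.06 -0.01] op 0.0464 g 0.0
pedestal_a [0.567  0.0199 0.    ] 0.961
shift [0.006 0.011 1.251] turn 0.0 other turn -2.094 tilt [-0.  0. -1.]
pedestal_a [0.5673 0.0176 0.    ] 0.903
shift [-0.005  0.015  1.251] turn 0.0 other turn -2.094 tilt [-0.  0. -1.]
placed (array([0.5474856 , 0.33655166, 0.        ]), np.float64(0.9285541293291354))
placed (array([0.54699634, 0.33929834, 0.        ]), np.float64(0.8486416558861578))
```

View pics/c4.png

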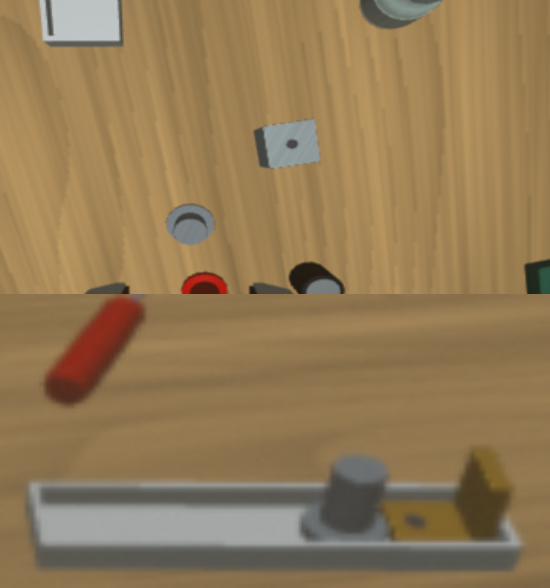

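The first pedestal stands flat beside the bracket. The second steel one is at (190,222) in the crop, with the red decoy clear of the fingers. Grasping it.

Request:
drive_tool(claw=[0,0,0,0,0,-1,-1,-1], delta_pos=[[0.004,0.012,0.32],[0,0,0.32],[0,0,0.31],[0,0,0.29],[0,0,0],[0,0,0],[0,0,0],[0,0,0]], rotation=[[0,0,0],[0,0,0],[0,0,0],[0,0,0],[0,0,0],[0,0,0],[0,0,0],[0,0,0]])

```text
t: 42.7
tcp_pos: [0.5678, 0.0179, 0.0233]
tool_rot: [0.769, 0.639, 0.001, 0.001]
wrist_force: [-1.3, 0.5, 8.4]
opening: 0.0238
grasp_force: 30.0
```

Request:
drive_tool(claw=[-1,-1,-1,-1,-1,-1,-1,-1], delta_pos=[[0,0,0],[0,0,-0.15],[0,0,-0.25],[0,0,-0.2],[0,0,-0.1],[0,0,0],[0,0,0],[0,0,0]], rotation=[[0,0,0],[0,0,0],[0,0,0],[0,0,0],[0,0,0],[0,0,0],[0,0,0],[0,0,0]])

```text
t: 43.7
tcp_pos: [0.5666, 0.0178, 0.1255]
tool_rot: [0.769, 0.639, -0.001, -0.001]
wrist_force: [-0.6, -0.9, -1.9]
opening: 0.024
grasp_force: 30.0
```

```bash
python3 - <<'E'
from h import *
st(); tl(-.0095)
E
```

```text
t 43.7 tcp [0.5666 0.0178 0.1255] yaw 1.387 j [-0.15  0.54  0.03  2.05 -0.03  0.56 -0.28] F [-0.6 -0.9 -1.9] T [-0.05 -0.07 -0.01] op 0.024 g 30.0
tray -0.0095 shift [ 1.782 -0.514  0.671] turn -0.001 other turn 2.093 tilt [-0.002 -0.    -1.   ]
```

Request:
drive_tool(claw=[-1,-1,-1,-1,-1,-1,-1,-1], delta_pos=[[0.297,-0.086,0],[0.297,-0.086,0],[0.297,-0.086,0],[0.297,-0.086,0],[0.297,-0.085,0],[0.297,-0.085,0],[0,0,0.1],[0,0,0.1]], rotation=[[0,0,0],[0,0,0],[0,0,0],[0,0,0],[0,0,0],[0,0,0],[0,0,0],[0,0,0]])

```text
t: 44.7
tcp_pos: [0.5396, 0.2941, 0.0951]
tool_rot: [0.769, 0.64, -0.001, 0.0]
wrist_force: [0.4, -0.3, -2.0]
opening: 0.0241
grasp_force: 30.0
```

```bash
python3 - <<'E'
from h import *
st(); tl(-.0095); p=[shot('top'),shot('scene')]
for k,b in zip(p,(((150,180),(380,160)))):
    f=find([k],'pedestal_a',np.array([.548,.338]),rad=.03)
    if f: print('placed',fit(f,'pedestal_a',(.548,.338,0),False,.004))
E
```

```text
t 44.7 tcp [0.5396 0.2941 0.0951] yaw 1.388 j [-0.64  0.62  0.07  1.96 -0.07  0.56 -0.7 ] F [ 0.4 -0.3 -2. ] T [-0.1  -0.03  0.05] op 0.0241 g 30.0
tray -0.0095 shift [ 0.004 -0.003  0.469] turn -0.001 other turn 2.094 tilt [-0.001 -0.001 -1.   ]
placed (array([0.54525939, 0.33973315, 0.        ]), np.float64(0.7845117845117845))
```

Request:
drive_tool(claw=[-1,-1,-1,-1,-1,-1,-1,0], delta_pos=[[0.003,-0.002,0.12],[0,0,0.12],[0,0,0.1],[0,0,0.06],[0,0,0.04],[0,0,0.015],[0,0,0],[0,0,0]], rotation=[[0,0,0],[0,0,0],[0,0,0],[0,0,0],[0,0,0],[0,0,0],[0,0,0],[0,0,0]])

```text
t: 45.9
tcp_pos: [0.5403, 0.2954, 0.0289]
tool_rot: [0.769, 0.639, 0.0, 0.0]
wrist_force: [0.1, 0.9, 0.0]
opening: 0.0303
grasp_force: 0.0
```

Request:
drive_tool(claw=[0.2,0.2,0.2,0.2,0.2,0.2,0.2,0.2], delta_pos=[[0,0,0],[0,0,0],[0,0,0],[0,0,-0.15],[0,0,-0.3],[0,0,-0.35],[0,0,-0.3],[0,0,-0.15]], rotation=[[0,0,0],[0,0,0],[0,0,0],[0,0,0],[0,0,0],[0,0,0],[0,0,0],[0,0,0]])

```text
t: 46.9
tcp_pos: [0.5406, 0.2955, 0.2188]
tool_rot: [0.769, 0.639, 0.002, 0.0]
wrist_force: [0.1, -0.3, 0.1]
opening: 0.0561
grasp_force: 0.0
```

```bash
python3 - <<'E'
from h import *
st(); go(.648,.08,.21,1.545)
E
```

```text
t 46.9 tcp [0.5406 0.2955 0.2188] yaw 1.387 j [-0.66  0.47  0.1   1.87 -0.06  0.81 -0.72] F [ 0.1 -0.3  0.1] T [-0.06 -0.07  0.05] op 0.0561 g 0.0
shift [-1.282  0.966  0.058] turn -0.105 other turn 1.989 tilt [ 0.003  0.002 -1.   ]
```

Request:
drive_tool(claw=[0.2,0.2,0.2,0.2,0.2,0.2,0.2,0.2], delta_pos=[[-0.257,0.193,0.01],[-0.257,0.193,0.01],[-0.256,0.193,0.01],[-0.256,0.193,0.01],[-0.256,0.193,0.01],[0,0,0],[0,0,0],[0,0,0]], rotation=[[0,0,0],[0,0,0],[0,0,0],[0,0,0],[0,0,0],[0,0,-0.105],[0,0,0],[0,0,0]])

```text
t: 47.9
tcp_pos: [0.6468, 0.0804, 0.2084]
tool_rot: [0.717, 0.697, 0.0, -0.0]
wrist_force: [0.4, 0.4, 0.3]
opening: 0.0561
grasp_force: 0.0
```

```bash
python3 - <<'E'
from h import *
st(); p=part('block',(.648,.08),True,-.03)
for k in p[1:]:
    f=find([k],'pedestal_a',np.array([.54,.295]),rad=.03)
    if f: print('placed',fit(f,'pedestal_a',(.54,.295,0),False,.004))
E
```

```text
t 47.9 tcp [0.6468 0.0804 0.2084] yaw 1.543 j [-0.25  0.52  0.06  1.79 -0.04  0.83 -0.2 ] F [0.4 0.4 0.3] T [-0.05 -0.04  0.  ] op 0.0561 g 0.0
block [ 0.6498  0.0834 -0.0302] 0.969
shift [0.02  0.018 1.257] turn -1.044 other turn 1.05 tilt [ 0.  0. -1.]
block [ 0.6502  0.0808 -0.0526] 0.93
shift [0.004 0.021 1.256] turn -1.029 other turn 1.065 tilt [ 0. -0. -1.]
placed (array([0.5380451 , 0.29740537, 0.        ]), np.float64(0.831973898858075))
```

Request:
drive_tool(claw=[0.2,0.2,0.2,0.2,0.2,-1,-1,-1], delta_pos=[[0.014,0.02,0.32],[0,0,0.32],[0,0,0.32],[0,0,0.29],[0,0,0],[0,0,0],[0,0,0],[0,0,0]], rotation=[[0,0,0],[0,0,0],[0,0,0],[0,0,0],[0,0,0],[0,0,0],[0,0,0],[0,0,0]])

```text
t: 49.3
tcp_pos: [0.6511, 0.0819, 0.0229]
tool_rot: [0.716, 0.698, 0.001, 0.001]
wrist_force: [-0.7, 0.4, 7.9]
opening: 0.0356
grasp_force: 30.0
```

Request:
drive_tool(claw=[-1,-1,-1,-1,-1,-1,-1,-1], delta_pos=[[0,0,0],[0,0,0],[0,0,-0.15],[0,0,-0.25],[0,0,-0.2],[0,0,-0.1],[0,0,0],[0,0,0]], rotation=[[0,0,0],[0,0,0],[0,0,0],[0,0,0],[0,0,0],[0,0,0],[0,0,0.104],[0,0,0]])

```text
t: 50.3
tcp_pos: [0.65, 0.0819, 0.1259]
tool_rot: [0.768, 0.64, -0.0, 0.0]
wrist_force: [-0.7, 0.2, -1.4]
opening: 0.0359
grasp_force: 30.0
```

```bash
python3 - <<'E'
from h import *
st(); tl(-.051)
E
```

```text
t 50.3 tcp [0.65   0.0819 0.1259] yaw 1.39 j [-0.27  0.62  0.09  1.85 -0.08  0.67 -0.31] F [-0.7  0.2 -1.4] T [-0.01 -0.12 -0.03] op 0.0359 g 30.0
tray -0.051 shift [ 0.986 -0.981  0.674] turn 0.001 other turn -2.094 tilt [-0. -0. -1.]
```

Request:
drive_tool(claw=[-1,-1,-1,-1,-1,-1,-1,-1], delta_pos=[[0.198,-0.197,0],[0.197,-0.196,0],[0.197,-0.196,0],[0.197,-0.196,0],[0.197,-0.196,0],[0,0,0.1],[0,0,0.1],[0,0,0]], rotation=[[0,0,0],[0,0,0],[0,0,0],[0,0,0],[0,0,0],[0,0,0],[0,0,0],[0,0,0]])

```text
t: 51.3
tcp_pos: [0.5321, 0.252, 0.0942]
tool_rot: [0.769, 0.64, -0.002, 0.0]
wrist_force: [-1.3, 0.4, -1.4]
opening: 0.0357
grasp_force: 30.0
```

```bash
python3 - <<'E'
from h import *
st(); tl(-.051); p=[shot('top'),shot('scene')]
a=[cv2.resize(k['img'][y:y+70,x:x+110],None,fx=5,fy=4.2) for k,x,y in ((p[0],150,180),(p[1],380,160))]
cv2.imwrite('pics/c5.png',np.vstack(a)[:,:,::-1])
E
```

```text
t 51.3 tcp [0.5321 0.252  0.0942] yaw 1.388 j [-0.61  0.61  0.1   2.02 -0.12  0.52 -0.61] F [-1.3  0.4 -1.4] T [-0.04 -0.04  0.04] op 0.0357 g 30.0
tray -0.051 shift [ 0.013 -0.004  0.463] turn -0.001 other turn 2.094 tilt [-0.002 -0.002 -1.   ]
```

View pics/c5.png

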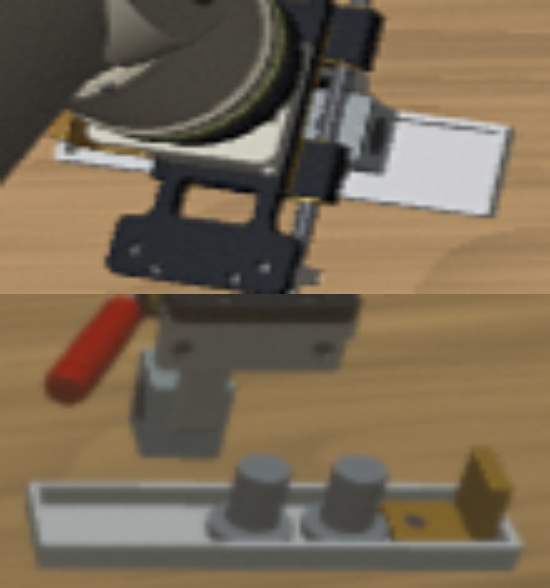

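Both pedestals stand flat with a gap between them, and the free end has room for the block and tube. Lowering the block.

Request:
drive_tool(claw=[-1,-1,-1,-1,-1,-1,-1,0.2], delta_pos=[[0.006,-0.002,0.12],[0.003,0,0.12],[0,0,0.1],[0,0,0.06],[0,0,0.04],[0,0,0.015],[0,0,0],[0,0,0]], rotation=[[0,0,0],[0,0,0],[0,0,0],[0,0,0],[0,0,0],[0,0,0],[0,0,0],[0,0,0]])

```text
t: 52.4
tcp_pos: [0.5325, 0.2553, 0.0282]
tool_rot: [0.768, 0.64, 0.0, 0.0]
wrist_force: [0.0, 0.0, 0.5]
opening: 0.042
grasp_force: 0.0
```

Request:
drive_tool(claw=[0.2,0.2,0.2,0.2,0.2,0.2,0.2,0.2], delta_pos=[[0,0,0],[0,0,0],[0,0,0],[0,0,-0.15],[0,0,-0.3],[0,0,-0.35],[0,0,-0.3],[0,0,-0.15]], rotation=[[0,0,0],[0,0,0],[0,0,0],[0,0,0],[0,0,0],[0,0,0],[0,0,0],[0,0,0]])

```text
t: 53.4
tcp_pos: [0.5329, 0.2555, 0.2179]
tool_rot: [0.768, 0.64, 0.002, 0.0]
wrist_force: [-0.6, -0.3, -0.6]
opening: 0.0557
grasp_force: 0.0
```

```bash
python3 - <<'E'
from h import *
st(); go(.655,-.058,.21,1.389)
p=shot('top')
for d in manip.silhouettes(p,'tube')[:3]: print(d['score'],d['location'],ray(p,*d['location'][::-1],.023).round(3))
E
```

```text
t 53.4 tcp [0.5329 0.2555 0.2179] yaw 1.389 j [-0.65  0.44  0.15  1.92 -0.09  0.78 -0.63] F [-0.6 -0.3 -0.6] T [-0.01 -0.08  0.02] op 0.0557 g 0.0
shift [-1.908  1.179  0.051] turn -0.0 other turn 2.094 tilt [ 0.003  0.002 -1.   ]
0.61 [191.4, 425.9] [ 0.578 -0.243  0.023]
0.55 [163.7, 348.3] [ 0.655 -0.055  0.023]
```

Request:
drive_tool(claw=[0.2,0.2,0.2,0.2,0.2,0.2,0.2,0.2], delta_pos=[[-0.318,0.197,0.01],[-0.318,0.197,0.01],[-0.318,0.197,0.01],[-0.318,0.196,0.01],[-0.318,0.196,0.01],[-0.318,0.196,0],[0,0,0],[0,0,0]], rotation=[[0,0,0],[0,0,0],[0,0,0],[0,0,0],[0,0,0],[0,0,0],[0,0,0],[0,0,0]])

```text
t: 54.5
tcp_pos: [0.6536, -0.0579, 0.2062]
tool_rot: [0.769, 0.64, -0.001, -0.001]
wrist_force: [-0.8, -0.3, -0.0]
opening: 0.0558
grasp_force: 0.0
```

```bash
python3 - <<'E'
from h import *
st(); p=part('tube',(.655,-.058))
for k in p[1:]:
    for n,c,q,yf in (('block',(.532,.255),1.389,True),('pedestal_a',(.54,.295),0,False),('pedestal_a',(.548,.338),0,False),('bracket',(.556,.383),-1.754,True)):
        f=find([k],n,np.array(c),rad=.025)
        if f: print(n,fit(f,n,(*c,q),yf,.004))
a=cv2.resize(p[2]['img'][160:260,360:520],(640,400)); cv2.imwrite('pics/c6.png',a[:,:,::-1])
E
```

```text
t 54.5 tcp [ 0.6536 -0.0579  0.2062] yaw 1.389 j [-0.1   0.53  0.15  1.78 -0.1   0.84 -0.08] F [-0.8 -0.3 -0. ] T [-0.03 -0.12  0.01] op 0.0558 g 0.0
tube [ 0.6558 -0.0562  0.    ] 0.955
shift [0.003 0.012 1.249] turn 0.001 other turn -2.093 tilt [-0.001  0.001 -1.   ]
tube [ 0.6559 -0.0581  0.    ] 0.905
shift [-0.006  0.013  1.251] turn 0.001 other turn -2.093 tilt [-0.  0. -1.]
block (array([0.53178012, 0.25338488, 1.37906239]), np.float64(0.9240600111131692))
pedestal_a (array([0.53889109, 0.29519526, 0.        ]), np.float64(0.77002002002002))
pedestal_a (array([0.54694347, 0.33678047, 0.        ]), np.float64(0.9030373831775701))
bracket (array([ 0.55452802,  0.37962834, -1.79479149]), np.float64(0.847520469643133))
block (array([0.52422233, 0.25820095, 1.29682439]), np.float64(0.7584089323098395))
pedestal_a (array([0.53550725, 0.29814083, 0.        ]), np.float64(0.784846183061147))
pedestal_a (array([0.54709113, 0.33904417, 0.        ]), np.float64(0.8528011717319663))
bracket (array([ 0.55289213,  0.38164493, -1.80951663]), np.float64(0.8160535117056856))
```

View pics/c6.png

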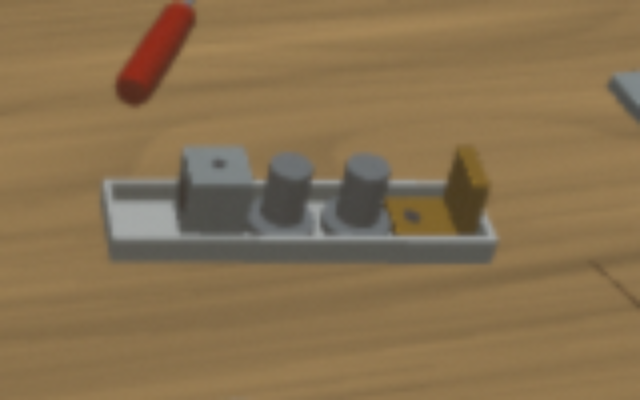

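Four parts now stand flat in the tray, with room left at the near end. Next is the tube.

Request:
drive_tool(claw=[0.2,0.2,0.2,0.2,0.2,-1,-1,-1], delta_pos=[[0,0.013,0.32],[0,0,0.32],[0,0,0.32],[0,0,0.29],[0,0,0],[0,0,0],[0,0,0],[0,0,0]], rotation=[[0,0,0],[0,0,0],[0,0,0],[0,0,0],[0,0,0],[0,0,0],[0,0,0],[0,0,0]])

```text
t: 56.2
tcp_pos: [0.6571, -0.0587, 0.022]
tool_rot: [0.768, 0.64, 0.001, 0.001]
wrist_force: [-1.6, -0.1, 7.1]
opening: 0.0334
grasp_force: 30.0
```

Request:
drive_tool(claw=[-1,-1,-1,-1,-1,-1,-1,-1], delta_pos=[[0,0,0],[0,0,0],[0,0,-0.15],[0,0,-0.25],[0,0,-0.2],[0,0,-0.1],[0,0,0],[0,0,0]], rotation=[[0,0,0],[0,0,0],[0,0,0],[0,0,0],[0,0,0],[0,0,0],[0,0,0],[0,0,0]])

```text
t: 57.2
tcp_pos: [0.6556, -0.0585, 0.1241]
tool_rot: [0.768, 0.64, -0.001, -0.0]
wrist_force: [0.4, -0.8, -1.3]
opening: 0.0332
grasp_force: 30.0
```

```bash
python3 - <<'E'
from h import *
st(); tl(-.0865)
E
```

```text
t 57.2 tcp [ 0.6556 -0.0585  0.1241] yaw 1.389 j [-0.08  0.63  0.13  1.84 -0.12  0.68 -0.06] F [ 0.4 -0.8 -1.3] T [-0.03 -0.02  0.02] op 0.0332 g 30.0
tray -0.0865 shift [ 1.662 -1.188  0.664] turn -0.0 other turn 2.094 tilt [-0.001  0.    -1.   ]
```

Request:
drive_tool(claw=[-1,-1,-1,-1,-1,-1,-1,-1], delta_pos=[[0.275,-0.198,0],[0.275,-0.198,0],[0.275,-0.198,0],[0.275,-0.198,0],[0.275,-0.198,0],[0.275,-0.198,0],[0,0,0.1],[0,0,0.1]], rotation=[[0,0,0],[0,0,0],[0,0,0],[0,0,0],[0,0,0],[0,0,0],[0,0,0],[0,0,0]])

```text
t: 58.2
tcp_pos: [0.5256, 0.2165, 0.0936]
tool_rot: [0.768, 0.64, -0.001, 0.0]
wrist_force: [-0.3, -0.6, -0.4]
opening: 0.0334
grasp_force: 30.0
```

Request:
drive_tool(claw=[-1,-1,-1,-1,-1,-1,-1,-1], delta_pos=[[0,0,0.08],[0,0,0],[0,0,0],[0,0,0],[0,0,0],[0,0,0],[0,0,0],[0,0,0]], rotation=[[0,0,0],[0,0,0],[0,0,0],[0,0,0],[0,0,0],[0,0,0],[0,0,0],[0,0,0]])

```text
t: 59.2
tcp_pos: [0.5258, 0.2171, 0.0832]
tool_rot: [0.768, 0.64, 0.0, -0.0]
wrist_force: [0.4, -0.6, -1.8]
opening: 0.0336
grasp_force: 30.0
```

```bash
python3 - <<'E'
from h import *
st(); tl(-.088); p=[shot('top'),shot('scene')]
for k in p:
    f=find([k],'tube',np.array([.525,.22]),rad=.08,z=.1)
    if f: print(fit(f,'tube',(.525,.22,0),False,manip.sense()['tcp_pos'][2]-.022))
a=[cv2.resize(k['img'][y:y+70,x:x+110],None,fx=5,fy=4.2) for k,x,y in ((p[0],150,180),(p[1],380,160))]
cv2.imwrite('pics/c7.png',np.vstack(a)[:,:,::-1])
E
```

```text
t 59.2 tcp [0.5258 0.2171 0.0832] yaw 1.389 j [-0.59  0.61  0.14  2.08 -0.18  0.47 -0.49] F [ 0.4 -0.6 -1.8] T [-0.03 -0.08  0.01] op 0.0336 g 30.0
tray -0.088 shift [ 0.001 -0.005  0.389] turn -0.0 other turn 2.094 tilt [-0.  0. -1.]
(array([0.52949239, 0.20801771, 0.        ]), np.float64(0.21981200289226321))
(array([0.53251868, 0.21481621, 0.        ]), np.float64(0.37788639811225355))
```

View pics/c7.png

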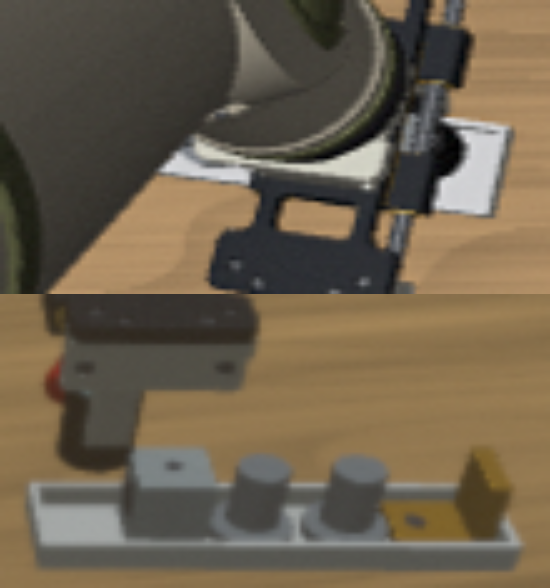

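The tube hangs upright over the free slot. Lowering it carefully.

Request:
drive_tool(claw=[-1,-1,-1,-1,-1,-1,-1,-1], delta_pos=[[0,-0.004,0.09],[0,0,0.08],[0,0,0.06],[0,0,0.06],[0,0,0.05],[0,0,0.03],[0,0,0],[0,0,0]], rotation=[[0,0,0],[0,0,0],[0,0,0],[0,0,0],[0,0,0],[0,0,0],[0,0,0],[0,0,0]])

```text
t: 60.4
tcp_pos: [0.5253, 0.2172, 0.0279]
tool_rot: [0.768, 0.64, 0.0, 0.0]
wrist_force: [-0.3, 0.4, -1.0]
opening: 0.0333
grasp_force: 30.0
```

```bash
python3 - <<'E'
from h import *
st(); tl(-.088)
E
```

```text
t 60.4 tcp [0.5253 0.2172 0.0279] yaw 1.389 j [-0.56  0.7   0.11  2.1  -0.2   0.35 -0.47] F [-0.3  0.4 -1. ] T [-0.01 -0.09 -0.05] op 0.0333 g 30.0
tray -0.088 shift [ 0.001 -0.002  0.02 ] turn -0.0 other turn 2.094 tilt [ 0.  0. -1.]
```

Request:
drive_tool(claw=[-1,-1,0.1,0.1,0.1,0.1,0.1,0.1], delta_pos=[[0,0,0.012],[0,0,0],[0,0,0],[0,0,0],[0,0,-0.15],[0,0,-0.33],[0,0,-0.33],[0,0,-0.33]], rotation=[[0,0,0],[0,0,0],[0,0,0],[0,0,0],[0,0,0],[0,0,0],[0,0,0],[0,0,0]])

```text
t: 61.4
tcp_pos: [0.5249, 0.217, 0.1985]
tool_rot: [0.768, 0.64, -0.0, -0.0]
wrist_force: [0.7, 0.6, 0.2]
opening: 0.0512
grasp_force: 0.0
```

Request:
drive_tool(claw=[0,0,0,0,0,0,0,0], delta_pos=[[-0.357,0.036,0],[-0.357,0.036,0],[-0.357,0.036,0],[-0.357,0.036,0],[-0.357,0.036,0],[-0.357,0.036,0],[-0.357,0.036,0],[-0.357,0.036,0]], rotation=[[0,0,0],[0,0,0],[0,0,0],[0,0,0],[0,0,0],[0,0,0],[0,0,0],[0,0,0]])

```text
t: 62.4
tcp_pos: [0.4898, -0.2137, 0.197]
tool_rot: [0.768, 0.64, 0.0, 0.0]
wrist_force: [1.1, 0.2, 0.2]
opening: 0.0465
grasp_force: 0.0
```

Request:
drive_tool(claw=[-1,-1,-1,-1,-1,-1,-1,-1], delta_pos=[[0,0,0],[0,0,0],[0,0,0],[0,0,0],[0,0,0],[0,0,0],[0,0,0],[0,0,0]], rotation=[[0,0,0.12],[0,0,0.12],[0,0,0.12],[0,0,0.12],[0,0,0.12],[0,0,0.12],[0,0,0.12],[0,0,0.12]], force=20)

```text
t: 63.4
tcp_pos: [0.4901, -0.2119, 0.1969]
tool_rot: [1.0, -0.029, 0.0, -0.0]
wrist_force: [-0.5, 0.9, -0.7]
opening: 0.0004
grasp_force: 0.0
```

```bash
python3 - <<'E'
from h import *
st(); p=[shot('wrist'),shot('top'),shot('scene')]
L=[]
for k in p:
    m=[d for d in manip.silhouettes(k,'lever_tip') if d['score']>.3][:1]
    if m:
        v,u=np.argwhere(m[0]['mask']).mean(0); L.append((k,u,v)); print('tip',m[0]['score'],m[0]['mask'].sum(),u,v,[ray(k,u,v,z).round(4)[:2] for z in (.08,.09,.1)])
    w=manip.silhouettes(k,'key_grip')[:1]
    if w: print('wing',w[0]['score'],fit([(k,w[0]['mask'])],'wing',(.5695,-.3365,.33)))
a=cv2.resize(p[2]['img'][160:260,360:520],(400,300)); b=cv2.resize(p[0]['img'][0:300],(640,300)); c=cv2.resize(p[1]['img'][180:260,150:260],(400,300))
cv2.imwrite('pics/c8.png',np.vstack([b,np.hstack([a,c])[:,80:720]])[:,:,::-1])
E
```

```text
t 63.4 tcp [ 0.4901 -0.2119  0.1969] yaw -0.057 j [-0.15  0.47  0.65  2.09 -0.43  0.72 -0.86] F [-0.5  0.9 -0.7] T [ 0.03  0.02 -0.  ] op 0.0004 g 0.0
tip 0.84 951 323.1409043112513 126.35856992639327 [array([ 0.559 , -0.2146]), array([ 0.559 , -0.2146]), array([ 0.559 , -0.2146])]
wing 0.97 (array([ 0.57006783, -0.33438266,  0.32851938]), np.float64(0.8519215617613587))
wing 0.68 (array([ 0.5695, -0.3365,  0.33  ]), np.float64(0.0))
tip 0.65 194 200.61340206185568 212.3556701030928 [array([ 0.5264, -0.2235]), array([ 0.5386, -0.2209]), array([ 0.5508, -0.2183])]
wing 0.7 (array([ 0.5695, -0.3365,  0.33  ]), np.float64(0.0))
```

View pics/c8.png

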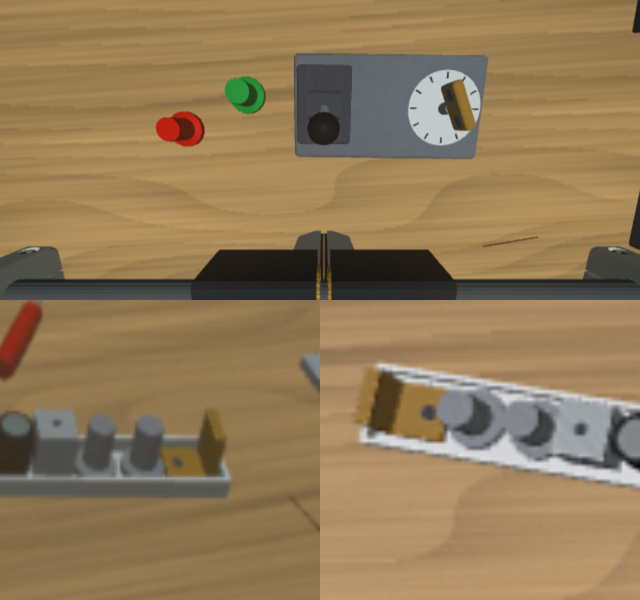

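All five parts stand flat in the tray and the key's wing is still at 0.33, the same as when released. The knob is at (323,126), in line with the closed fingers. Lowering in front of the lever, then pushing.

Request:
drive_tool(claw=[-1,-1,-1,-1,-1,-1,-1,-1], delta_pos=[[0,0.024,0.26],[0,0,0.26],[0,0,0.26],[0,0,0],[0.07,0,0],[0.07,0,0],[0.07,0,0],[0.06,0,0]], rotation=[[0,0,0.005],[0,0,0],[0,0,0],[0,0,0],[0,0,0],[0,0,0],[0,0,0],[0,0,0]])

```text
t: 64.85
tcp_pos: [0.5318, -0.2178, 0.0804]
tool_rot: [1.0, -0.029, 0.001, 0.0]
wrist_force: [-0.0, -0.1, -0.1]
opening: 0.0002
grasp_force: 0.0
```

```bash
python3 - <<'E'
from h import *
st()
E
```

```text
t 64.85 tcp [ 0.5318 -0.2178  0.0804] yaw -0.058 j [-0.03  0.66  0.48  2.08 -0.6   0.53 -0.74] F [-0.  -0.1 -0.1] T [ 0.01  0.05 -0.04] op 0.0002 g 0.0
```

Request:
drive_tool(claw=[-1,-1,-1,-1,-1,-1,-1,-1], delta_pos=[[0.04,0,0],[0.04,0,0],[0.04,0,0],[0.04,0,0],[0.04,0,0],[0.03,0,0],[0.02,0,0],[0,0,0]], rotation=[[0,0,0],[0,0,0],[0,0,0],[0,0,0],[0,0,0],[0,0,0],[0,0,0],[0,0,0]])

```text
t: 65.85
tcp_pos: [0.5593, -0.2196, 0.079]
tool_rot: [1.0, -0.031, -0.007, -0.002]
wrist_force: [-25.9, 0.4, 16.1]
opening: 0.0002
grasp_force: 15.3
```

```bash
python3 - <<'E'
from h import *
st(); p=[shot('wrist'),shot('scene')]
for k in p:
    m=manip.silhouettes(k,'lever_tip')[:1]
    if m: v,u=np.argwhere(m[0]['mask']).mean(0); print(m[0]['score'],m[0]['mask'].sum(),ray(k,u,v,.095).round(4))
E
```

```text
t 65.85 tcp [ 0.5593 -0.2196  0.079 ] yaw -0.061 j [-0.04  0.7   0.5   2.01 -0.58  0.59 -0.77] F [-25.9   0.4  16.1] T [0.35 5.92 0.03] op 0.0002 g 15.3
0.62 2238 [ 0.5745 -0.2152  0.095 ]
0.55 281 [0.6165 0.2536 0.095 ]
```

```bash
python3 - <<'E'
from h import *
st(); p=[shot('wrist'),shot('scene')]
a=cv2.resize(p[0]['img'][0:260,200:440],(400,433)); b=cv2.resize(p[1]['img'][180:300,110:230],(400,433),interpolation=cv2.INTER_CUBIC)
cv2.imwrite('pics/c9.png',np.hstack([a,b])[:,:,::-1])
E
```

```text
t 66.05 tcp [ 0.5593 -0.2197  0.079 ] yaw -0.061 j [-0.04  0.7   0.5   2.01 -0.58  0.59 -0.77] F [-25.1   1.5  16.7] T [0.29 5.9  0.1 ] op 0.0002 g 15.1
```

View pics/c9.png

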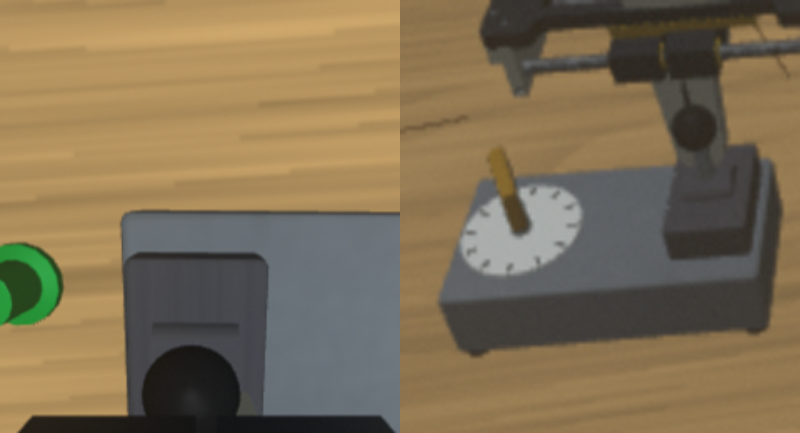

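The fingertips are at the height of the lever's raised plinth and bearing on it, while the knob sits higher. I'll back off, raise, and push at knob height.

Request:
drive_tool(claw=[-1,-1,-1,-1,-1,-1,-1,-1], delta_pos=[[-0.1,0,0],[-0.1,0,0],[0,0,-0.1],[0,0,0],[0,0,0],[0.07,0,0],[0.07,0,0],[0,0,0]], rotation=[[0,0,0],[0,0,0],[0,0,0],[0,0,0],[0,0,0],[0,0,0],[0,0,0],[0,0,0]])

```text
t: 67.15
tcp_pos: [0.56, -0.2196, 0.0945]
tool_rot: [1.0, -0.029, 0.0, 0.0]
wrist_force: [0.5, 0.2, -0.2]
opening: 0.0005
grasp_force: 0.0
```

```bash
python3 - <<'E'
from h import *
st()
E
```

```text
t 67.15 tcp [ 0.56   -0.2196  0.0945] yaw -0.058 j [-0.06  0.67  0.52  2.01 -0.57  0.6  -0.78] F [ 0.5  0.2 -0.2] T [ 0.   -0.02 -0.01] op 0.0005 g 0.0
```

Request:
drive_tool(claw=[-1,-1,-1,-1,-1,-1,-1,-1], delta_pos=[[0.04,0,0],[0.04,0,0],[0.04,0,0],[0.03,0,0],[0,0,0],[0,0,0],[0,0,0],[0,0,0]], rotation=[[0,0,0],[0,0,0],[0,0,0],[0,0,0],[0,0,0],[0,0,0],[0,0,0],[0,0,0]])

```text
t: 68.15
tcp_pos: [0.5768, -0.2206, 0.0942]
tool_rot: [1.0, -0.03, -0.004, -0.001]
wrist_force: [-15.1, 1.3, 6.5]
opening: 0.0004
grasp_force: 8.0
```

```bash
python3 - <<'E'
from h import *
st(); p=[shot('wrist'),shot('scene')]
for k in p:
    m=manip.silhouettes(k,'lever_tip')[:1]
    if m: v,u=np.argwhere(m[0]['mask']).mean(0); print(m[0]['score'],m[0]['mask'].sum(),u,v,ray(k,u,v,.105).round(4))
E
```

```text
t 68.15 tcp [ 0.5768 -0.2206  0.0942] yaw -0.06 j [-0.06  0.69  0.53  1.97 -0.57  0.64 -0.8 ] F [-15.1   1.3   6.5] T [0.2  3.31 0.11] op 0.0004 g 8.0
0.75 2105 316.32779097387174 216.29311163895488 [ 0.5989 -0.2172  0.105 ]
0.64 147 197.4421768707483 224.3265306122449 [ 0.5929 -0.2209  0.105 ]
```

Request:
drive_tool(claw=[-1,-1,-1,-1,-1,-1,-1,-1], delta_pos=[[0.03,0,0],[0.03,0,0],[0.02,0,0],[0,0,0],[0,0,0],[0,0,0],[0,0,0],[0,0,0]], rotation=[[0,0,0],[0,0,0],[0,0,0],[0,0,0],[0,0,0],[0,0,0],[0,0,0],[0,0,0]])

```text
t: 69.35
tcp_pos: [0.5782, -0.2206, 0.0936]
tool_rot: [0.999, -0.031, -0.012, -0.004]
wrist_force: [-44.0, 3.7, 29.2]
opening: 0.0004
grasp_force: 25.9
```

```bash
python3 - <<'E'
from h import *
st(); p=[shot('wrist'),shot('scene')]
for k in p:
    m=manip.silhouettes(k,'lever_tip')[:1]
    if m: v,u=np.argwhere(m[0]['mask']).mean(0); print(m[0]['score'],m[0]['mask'].sum(),u,v,ray(k,u,v,.105).round(4))
a=cv2.resize(p[0]['img'][0:260,200:440],(400,433)); b=cv2.resize(p[1]['img'][180:300,110:230],(400,433),interpolation=cv2.INTER_CUBIC)
cv2.imwrite('pics/c10.png',np.hstack([a,b])[:,:,::-1])
E
```

```text
t 69.35 tcp [ 0.5782 -0.2206  0.0936] yaw -0.063 j [-0.07  0.7   0.53  1.95 -0.56  0.67 -0.81] F [-44.    3.7  29.2] T [ 1.02 10.2   0.26] op 0.0004 g 25.9
0.76 2073 316.2561505065123 220.37674867342017 [ 0.5986 -0.2171  0.105 ]
0.59 142 197.61267605633802 224.42957746478874 [ 0.5933 -0.2206  0.105 ]
```

View pics/c10.png

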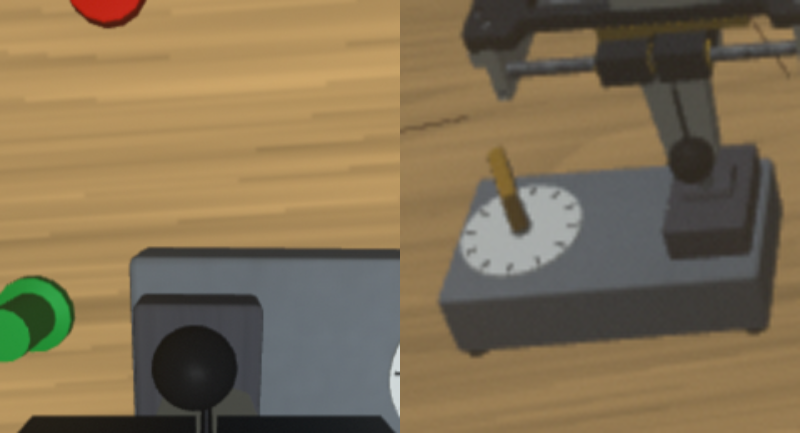

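The knob has moved from x = 0.559 to 0.597, which is symmetric about the pivot at 0.577. Force rises steeply there, so the lever is at its end stop. Backing off and checking.

Request:
drive_tool(claw=[-1,-1,-1,-1,-1,-1,-1,-1], delta_pos=[[-0.1,0,0],[-0.15,0,0],[-0.15,0,0],[0,0,-0.3],[0,0,-0.3],[0,0,-0.2],[0,0,0],[0,0,0]], rotation=[[0,0,0],[0,0,0],[0,0,0],[0,0,0],[0,0,0],[0,0,0],[0,0,0],[0,0,0]])

```text
t: 70.55
tcp_pos: [0.5336, -0.2177, 0.2143]
tool_rot: [1.0, -0.029, 0.0, -0.0]
wrist_force: [-0.5, -0.3, 0.1]
opening: 0.0007
grasp_force: 0.0
```

```bash
python3 - <<'E'
from h import *
st(); p=[shot('wrist'),shot('scene')]
for k in p:
    m=manip.silhouettes(k,'lever_tip')[:1]
    if m: v,u=np.argwhere(m[0]['mask']).mean(0); print(m[0]['score'],m[0]['mask'].sum(),u,v,ray(k,u,v,.105).round(4))
    w=manip.silhouettes(k,'key_grip')[:1]
    if w: print('wing',w[0]['score'],fit([(k,w[0]['mask'])],'wing',(.5695,-.3365,.33)))
a=cv2.resize(p[0]['img'][0:300,200:520],(430,400)); b=cv2.resize(p[1]['img'][180:280,110:220],(370,400),interpolation=cv2.INTER_CUBIC)
c=cv2.resize(p[1]['img'][190:240,370:500],(800,200),interpolation=cv2.INTER_CUBIC)
cv2.imwrite('pics/c11.png',np.vstack([np.hstack([a,b]),c])[:,:,::-1])
E
```

```text
t 70.55 tcp [ 0.5336 -0.2177  0.2143] yaw -0.058 j [-0.17  0.5   0.67  1.98 -0.43  0.81 -0.88] F [-0.5 -0.3  0.1] T [ 0.14  0.03 -0.02] op 0.0007 g 0.0
0.87 806 319.9119106699752 128.81017369727047 [ 0.6006 -0.2175  0.105 ]
wing 0.61 (array([ 0.56908241, -0.33500388,  0.39557302]), np.float64(0.8077735005587979))
0.46 150 197.27333333333334 224.41333333333333 [ 0.5931 -0.2213  0.105 ]
wing 0.62 (array([ 0.57346208, -0.33601167,  0.37287939]), np.float64(0.8533057851239669))
```

View pics/c11.png

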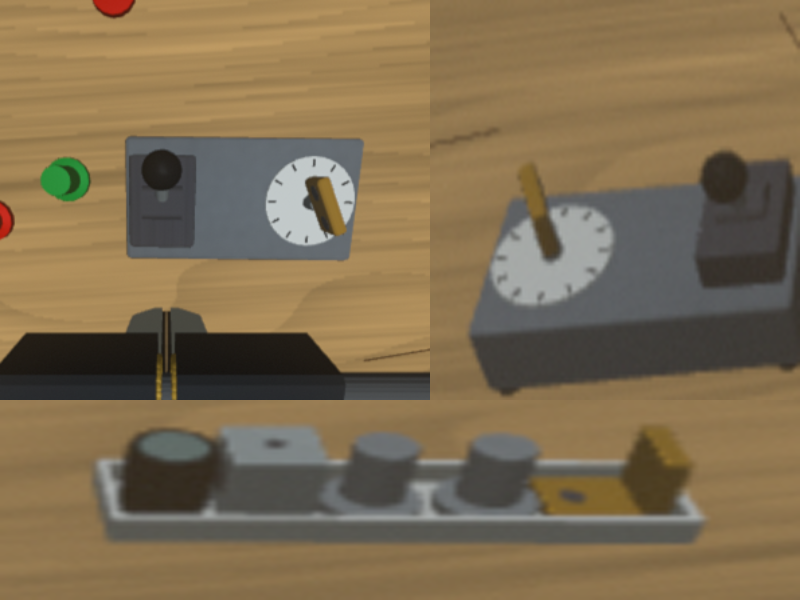

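The lever stays over, the key is at its stop, and all five parts stand flat in the tray with the robot clear. Handing in.

```bash
python3 -c "
from rig import manip
print(manip.close_job())"
```

```text
the job is handed in; nothing more can be done
None
```

I stood all five parts upright in the tray, wound the key to its stop and pushed the timer lever fully over, then handed the job in at about 71 s; no verdict came back.

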